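# Wipe down the marking-out plate and stack the blanks

### The job

Take the scraper block and wipe every loose steel chip off the plate into the catch trough beside it, moving the chips with the block only and never with the fingers, then stand the block back upright on its rubber pad. After that, stack all the aluminium blanks flat in one square, flush pile inside the black outline on the clean plate, their long sides along the outline's, and let go; they mark easily, so pinch them with no more than about 15 N. Leave the hammer, the collar and the pot alone.

Things in the scene. Friction and masses are not known exactly. Their poses are not given: they have to be found in the camera images.
- plate: Fixed grey marking-out plate, 180 x 180 mm, 30 mm high; origin at the centre of its underside, z up. Steel rails 8 mm wide and 8 mm high stand on top along its two edges at x = -86 and +86 mm (own frame), leaving 164 mm clear between them; the edges at y = -90 and +90 mm are open. A thin black outline, 70 mm along x by 54 mm along y, is inlaid at the middle of the top.
- pile (a point): Middle of the black outline, on the plate's top face (30 mm above the bench).
- trough: Fixed open aluminium catch trough, 180 mm (its x) by 60 mm (its y), 22 mm high, 3 mm walls and floor, against one open edge of the plate, 8 mm lower than the plate's top: at its +y or its -y side, which changes. Origin at the centre of its underside.
- rest: Fixed flat black rubber pad, 100 mm (x) by 56 mm (y), 6 mm thick, on the bench against the plate's other open edge. Origin at the centre of its underside.
- scraper: Loose scraper block, about 150 g, standing on the pad: a white plastic foot 70 mm (its x) by 34 mm (its y) by 16 mm high, its long flat sides do the wiping; on it an upright wooden grip 50 mm (x) by 20 mm (y), from 16 to 58 mm above the origin. Origin at the centre of the underside of the foot, z up.
- chip0: Loose steel saw chip, 16 x 12 mm, 8 mm thick, 12 g, lying on the plate; origin at the centre of its underside. May be absent (None).
- chip1: Loose steel saw chip, 16 x 12 mm, 8 mm thick, 12 g, lying on the plate; origin at the centre of its underside. May be absent (None).
- chip2: Loose steel saw chip, 16 x 12 mm, 8 mm thick, 12 g, lying on the plate; origin at the centre of its underside. May be absent (None).
- chip3: Loose steel saw chip, 16 x 12 mm, 8 mm thick, 12 g, lying on the plate; origin at the centre of its underside. May be absent (None).
- chip4: Loose steel saw chip, 16 x 12 mm, 8 mm thick, 12 g, lying on the plate; origin at the centre of its underside. May be absent (None).
- chip5: Loose steel saw chip, 16 x 12 mm, 8 mm thick, 12 g, lying on the plate; origin at the centre of its underside. May be absent (None).
- blank0: Loose finished aluminium blank, 64 mm (its x) by 48 mm (its y), 10 mm thick, about 85 g, with dark bores, lying on the bench; origin at the centre of its underside. All blanks are alike. May be absent (None).
- blank1: Loose finished aluminium blank, 64 mm (its x) by 48 mm (its y), 10 mm thick, about 85 g, with dark bores, lying on the bench; origin at the centre of its underside. All blanks are alike. May be absent (None).
- blank2: Loose finished aluminium blank, 64 mm (its x) by 48 mm (its y), 10 mm thick, about 85 g, with dark bores, lying on the bench; origin at the centre of its underside. All blanks are alike. May be absent (None).
- blank3: Loose finished aluminium blank, 64 mm (its x) by 48 mm (its y), 10 mm thick, about 85 g, with dark bores, lying on the bench; origin at the centre of its underside. All blanks are alike. May be absent (None).
- blank4: Loose finished aluminium blank, 64 mm (its x) by 48 mm (its y), 10 mm thick, about 85 g, with dark bores, lying on the bench; origin at the centre of its underside. All blanks are alike. May be absent (None).
- blank5: Loose finished aluminium blank, 64 mm (its x) by 48 mm (its y), 10 mm thick, about 85 g, with dark bores, lying on the bench; origin at the centre of its underside. All blanks are alike. May be absent (None).
- hammer: Bystander: hammer 260 mm long lying on the bench beyond the plate; origin about its middle. Leave alone.
- collar: Bystander: turned steel collar, 48 mm across, 45 mm high, on the robot's side of the plate; origin at the centre of its underside. Leave alone.
- pot: Bystander: small open brass pot, 60 mm across, 50 mm high; origin at the centre of its underside. Leave alone.
Not all that is in view belongs to the job. Leave any purple or red look-alike of the blank3 alone.

How it is judged (in metres and radians):
On the way, in this order (a step that is already met when the one before it is completed fails the run):
1. the scraper block is held over the plate (contact force between the fingers and scraper above 1 N and horizontal distance between scraper and plate below 0.105 m and height (world z) of scraper above 0.026 m), for 0.2 s.
2. every chip lies in the trough (x of chip0 in the frame of trough between -0.088 and 0.088 m and y of chip0 in the frame of trough between -0.029 and 0.029 m and height (world z) of each of chip0, chip1, chip2, chip3, chip4, chip5 below 0.024 m and x of chip1 in the frame of trough between -0.088 and 0.088 m and y of chip1 in the frame of trough between -0.029 and 0.029 m and x of chip2 in the frame of trough between -0.088 and 0.088 m and y of chip2 in the frame of trough between -0.029 and 0.029 m and x of chip3 in the frame of trough between -0.088 and 0.088 m and y of chip3 in the frame of trough between -0.029 and 0.029 m and x of chip4 in the frame of trough between -0.088 and 0.088 m and y of chip4 in the frame of trough between -0.029 and 0.029 m and x of chip5 in the frame of trough between -0.088 and 0.088 m and y of chip5 in the frame of trough between -0.029 and 0.029 m), for 0.2 s.
3. the scraper block stands on its pad, released (x of scraper in the frame of rest between -0.02 and 0.02 m and y of scraper in the frame of rest between -0.02 and 0.02 m and height (world z) of scraper below 0.012 m and angle between scraper's own z axis and vertical below 0.1 rad and contact force between the fingers and scraper below 0.1 N), for 0.2 s.
4. all blanks are stacked in the outline, released (horizontal distance between each of blank0, blank1, blank2, blank3, blank4, blank5 and pile below 0.01 m and angle between the x axis of each of blank0, blank1, blank2, blank3, blank4, blank5 and the x axis of plate, either way round below 0.1 rad and angle between the z axis of each of blank0, blank1, blank2, blank3, blank4, blank5 and the z axis of plate, either way round below 0.05 rad and linear speed of each of blank0, blank1, blank2, blank3, blank4, blank5 below 0.02 m/s and contact force between the fingers and blank0 below 0.1 N and contact force between the fingers and blank1 below 0.1 N and contact force between the fingers and blank2 below 0.1 N and contact force between the fingers and blank3 below 0.1 N and contact force between the fingers and blank4 below 0.1 N and contact force between the fingers and blank5 below 0.1 N and horizontal distance between blank0 and blank1 below 0.007 m and horizontal distance between each of blank0, blank1 and blank2 below 0.007 m and horizontal distance between each of blank0, blank1, blank2 and blank3 below 0.007 m and horizontal distance between each of blank0, blank1, blank2, blank3 and blank4 below 0.007 m and horizontal distance between each of blank0, blank1, blank2, blank3, blank4 and blank5 below 0.007 m), for 0.2 s.
At the end, for the whole second after the job is handed in: Chips all in the trough; scraper upright on its pad (within 20 mm); blanks flat, still, in one pile, centres within 10 mm of the outline's middle and 7 mm of one another, long sides within 0.1 rad of the outline's; all released (all of step 2 and all of step 3 and all of step 4); the robot touches nothing.
It fails at once if the fingers touch a chip (contact force between the fingers and chip0 above 0.5 N or contact force between the fingers and chip1 above 0.5 N or contact force between the fingers and chip2 above 0.5 N or contact force between the fingers and chip3 above 0.5 N or contact force between the fingers and chip4 above 0.5 N or contact force between the fingers and chip5 above 0.5 N).
It fails at once if a chip still on the plate is pushed with a blank ((height (world z) of chip0 above 0.026 m and contact force between any of blank0, blank1, blank2, blank3, blank4, blank5 and chip0 above 0.5 N) or (height (world z) of chip1 above 0.026 m and contact force between any of blank0, blank1, blank2, blank3, blank4, blank5 and chip1 above 0.5 N) or (height (world z) of chip2 above 0.026 m and contact force between any of blank0, blank1, blank2, blank3, blank4, blank5 and chip2 above 0.5 N) or (height (world z) of chip3 above 0.026 m and contact force between any of blank0, blank1, blank2, blank3, blank4, blank5 and chip3 above 0.5 N) or (height (world z) of chip4 above 0.026 m and contact force between any of blank0, blank1, blank2, blank3, blank4, blank5 and chip4 above 0.5 N) or (height (world z) of chip5 above 0.026 m and contact force between any of blank0, blank1, blank2, blank3, blank4, blank5 and chip5 above 0.5 N)).
It fails at once if a blank is gripped too hard (finger contact force over 40 N, both fingers together) (contact force between the fingers and blank0 above 40 N or contact force between the fingers and blank1 above 40 N or contact force between the fingers and blank2 above 40 N or contact force between the fingers and blank3 above 40 N or contact force between the fingers and blank4 above 40 N or contact force between the fingers and blank5 above 40 N).
It fails at once if the hammer, collar or pot is moved by more than 25 mm (distance of any of hammer, collar, pot from where it was at the start of the episode above 0.025 m).
Of chip0, chip1, chip2, chip3, chip4, chip5 only 4 to 6 are there at a start; the rules pass over those that are not, and their reading is None.
Of blank0, blank1, blank2, blank3, blank4, blank5 only 4 to 6 are there at a start; the rules pass over those that are not, and their reading is None.
At some moment in a run one of blank0, blank1, blank2, blank3, blank4, blank5 may be knocked a few centimetres aside while the robot is not near it.
Once in a run the grip may slacken for a moment while it holds something.
It also fails if it takes over 210 s, if anything falls off the work surface, if the arm or the gripper's body presses on something with over 40 N, if the wrist force passes 120 N, or if a joint passes its speed limit or range.

### The arm

A 6-joint arm with a two-finger parallel gripper is mounted at the origin on the work surface. World frame = base frame: x ahead of the robot, y to its left, z up, the work surface at z = 0. Lengths are in mm, angles in rad, forces in N, time in s.
With the tool pointing down it reaches from about 300 to 825 mm from the base axis. Payload 5.4 kg.
Tool frame: the origin (TCP) lies midway between the tips of the shut fingers; the grasp point (between the pads) lies 19 mm behind it (env.grip_depth is the distance from the TCP to the grasp point, in mm); z points along the fingers, y is the line along which they close (so a half turn about z gives the same grasp; the last joint's range is limited). The gripper opens to 92 mm and grips with 3 to 60 N. Pads are 20 mm wide; open, the fingers measure 128 mm over their backs; the gripper's body (75 mm by 189 mm) begins 69 mm behind the grasp point.
Start: joints at [0.893, 0.158, 1.597, -0, 1.386, -0.21], TCP at [259.288, 513.202, 214.601] pointing down, gripper open.
Joint ranges: [-2.91, 2.91], [-0.94, 2.29], [0.18, 2.7], [-1.29, 4.43], [0.17, 2.64], [-3, 3]. Speed limits (rad/s): [2.57, 2.57, 3.14, 3.14, 3.14, 3.14].

### API

Orientations are given as a rotation vector (axis times angle).
In Python, from bench import env, imaging, ticket, models gives the robot as it stands.
- The arm moves only by the tool jog_arm, never from a script. Its argument "deltas" is a list of rows, each a list of 4 numbers: the shift along the tool's x, y, z in m, then the turn about the tool's z in rad. In form: [[tx, ty, tz, spin], ...]. A call has 1 to 10 rows; each row shifts and turns the commanded pose from where the row before left it, along the tool's axes as they then stand; what a row does not reach is not made up. A row lasts 1/12 s, in which the tool goes at most 41.7 mm and 7.16 degrees, less where a joint would pass 70% of its speed; a pose out of reach is approached as far as the arm can. A call with a gripper value outside its range is refused whole. "jaw" is the finger opening in m, from 0 to 0.0919, set as the call begins (left out, the last holds). The fingers move at their own pace and stop on an object; the grip force is fixed at half the most. Time passes only in rows, so rows that do not move let the fingers close. It gives the time, the measured TCP pose, the force, the opening and the grip force at its end, in the units of the state.
- env.read_state(): the state, without advancing time (a new reading comes with each control period).
- imaging.snapshot(name): name is "scene" or "top"; returns a dict with "img" (400x640x3 uint8, blue, green, red), "intrinsics" (3x3 intrinsics, pixels), "rvec" (rotation vector, rad) and "tvec" (3), from world to camera coordinates, as OpenCV has them. Camera axes: x right, y down, z forward; pixel columns grow to the right and rows downward; lengths in mm; the calibration is good to about 2 mm. A picture is of the moment at which its call begins. There is no depth.
- ticket.job_done(): hands the job in; it is judged then, once.
Trained networks look in a picture, given as the dict that the camera call returned (one of the last four; its "shot" number tells which), for a name from the list of things; names that differ only in an ending like _2 or _b are one class to them, and where a whole thing is asked for, a point or a joint stands for the part that bears it (a point fixed in the world has none). Each returns a list of dicts, best first, with "conf" (0 to 1); they miss things now and then, are a little off and sometimes report something else, mostly with a low value. They report only what shows in the picture. A call takes as long as a camera call. They do not tell look-alikes from the thing itself.
- models.find_in(label, picture): "location" ([column, row] in pixels, amid what is visible of it).
- models.masks_of(label, picture): "pixels" (400x640 bool, what is visible of it) and "location" ([column, row] in pixels, amid what is visible of it).
The state is a dict: "time": time; "joints": joint angles; "dq": joint speeds; "effort": joint torques, N m; "eef_pos": TCP position; "ee_rot": TCP orientation; "wrist_force": force on the tool from outside, world axes, zero at the start; "ft_torque": the same for the moment, N m; "grip_width": opening from 0.0 (shut) to 1.0 (fully open); "gripper_force": force on a finger pad.
Only numpy, scipy, OpenCV 4.12 (cv2) and the standard library are available. Lean on these libraries where they do the work, as an engineer would, in place of code of your own. Each camera call takes 0.05 s, during which the arm holds its last target. There are 200 camera calls.

## Working session

There is one attempt and no reset: what is moved stays moved. The work goes in short steps, Python scripts to look and compute and a tool call to move; the robot and the scene stay as the last step left them, time stands still between calls to the robot, and variables do not carry over. Pictures are saved under pics/ and viewed, at most 14 in all, crops included, and the job is handed in when it is done.

Besides the shell and the picture viewer there is one more tool, called after "Emit:" as name([rows], argument=value, ...), one row to a line, values as JSON. jog_arm: Moves the arm, as the interface text tells. Its arguments: {"type":"object","properties":{"deltas":{"type":"array"},"jaw":{"type":"number"}},"required":["deltas"]}

```bash
mkdir -p pics; ls; cat > h.py <<'E'
import numpy as np, cv2
from bench import env, imaging, ticket, models
def shot(n,save=None):
    p=imaging.snapshot(n)
    if save: cv2.imwrite('pics/'+save+'.png',p['img'])
    return p
def ray(p,uv):
    R=cv2.Rodrigues(np.array(p['rvec'],float))[0];t=np.array(p['tvec'],float).ravel()
    d=R.T@np.linalg.inv(np.array(p['intrinsics']))@np.array([uv[0],uv[1],1.]);return -R.T@t,d
def at_z(p,uv,z):
    c,d=ray(p,uv);return c+d*(z-c[2])/d[2]
def proj(p,P):
    return cv2.projectPoints(np.array(P,float).reshape(-1,1,3),np.array(p['rvec'],float),np.array(p['tvec'],float),np.array(p['intrinsics'],float),None)[0].reshape(-1,2)
def tri(p1,u1,p2,u2):
    (c1,d1),(c2,d2)=ray(p1,u1),ray(p2,u2)
    s=np.linalg.lstsq(np.c_[d1,-d2],c2-c1,rcond=None)[0]
    a,b=c1+s[0]*d1,c2+s[1]*d2;return (a+b)/2,np.linalg.norm(a-b)
E
python3 - <<'E'
from h import *
a=shot('scene','s0');b=shot('top','t0')
s=env.read_state();print(s)
for p in(a,b):
    c,d=ray(p,(320,200));print(p['shot'],c,d)
for l in ['plate','trough','rest','scraper','chip0','blank0','hammer','collar','pot']:
    for n,p in(('s',a),('t',b)):
        print(l,n,[(np.round(o['location']).astype(int).tolist(),round(o['conf'],2)) for o in models.find_in(l,p)])
E
```

```text
pics
{'time': 0.1, 'joints': array([ 8.92861974e-01,  1.58994885e-01,  1.59808156e+00, -2.57131370e-05,
        1.38622655e+00, -2.10089385e-01]), 'dq': array([ 3.43324366e-04, -2.24736351e-03, -3.40248692e-03,  1.48872854e-03,
       -5.43601856e-04,  1.14972219e-05]), 'effort': array([ 2.28105050e-04, -3.86502528e+01, -3.22960854e+01,  7.03008100e-02,
        3.39094992e-02, -8.26144878e-05]), 'eef_pos': array([258.96145549, 512.74965873, 213.72481031]), 'ee_rot': array([-7.28032841e-01, -3.05533864e+00,  2.44259480e-03]), 'wrist_force': array([ 0.02200807, -0.20592777,  0.92122858]), 'ft_torque': array([-0.0030502 ,  0.02703755, -0.00878778]), 'gripper_force': 0.0, 'grip_width': 0.9988201624851247}
1 [1136.74328908 -158.02967493  972.34384477] [-0.50917584  0.16556517 -0.84461442]
2 [ 503.49445208   40.31716967 1188.52531045] [ 0.04956708  0.00191918 -0.998832  ]
plate s [([301, 208], 0.63), ([333, 136], 0.37)]
plate t [([344, 197], 0.84)]
trough s [([356, 198], 0.7)]
trough t [([291, 196], 0.63)]
rest s [([252, 232], 0.72)]
rest t [([403, 196], 0.95)]
scraper s [([248, 215], 0.6)]
scraper t [([395, 208], 0.64)]
chip0 s [([318, 220], 0.53), ([309, 199], 0.5), ([287, 204], 0.44), ([295, 233], 0.44), ([407, 168], 0.18)]
chip0 t [([425, 127], 0.26)]
blank0 s [([186, 234], 0.95), ([446, 253], 0.88), ([186, 273], 0.79), ([406, 167], 0.62), ([435, 203], 0.6), ([459, 176], 0.6), ([302, 208], 0.25)]
blank0 t [([228, 111], 0.95), ([181, 181], 0.94), ([459, 209], 0.89), ([462, 165], 0.76), ([227, 163], 0.74), ([229, 212], 0.69)]
hammer s [([361, 284], 0.72)]
hammer t []
collar s [([332, 133], 0.74)]
collar t [([286, 276], 0.71), ([320, 109], 0.69)]
pot s [([241, 295], 0.61)]
pot t [([428, 127], 0.59)]
```

```bash
python3 - <<'E'
import cv2
a=cv2.imread('pics/s0.png')[90:330,140:500];cv2.imwrite('pics/s0c.png',cv2.resize(a,None,fx=2.2,fy=2.2,interpolation=cv2.INTER_CUBIC))
b=cv2.imread('pics/t0.png')[80:310,150:510];cv2.imwrite('pics/t0c.png',cv2.resize(b,None,fx=2.2,fy=2.2,interpolation=cv2.INTER_CUBIC))
E
```

```text
(no output)
```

View pics/s0c.png

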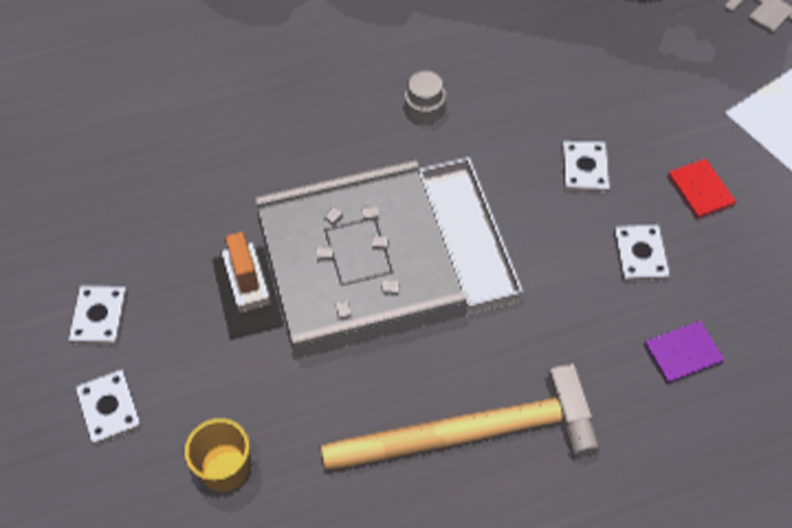

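View pics/t0c.png

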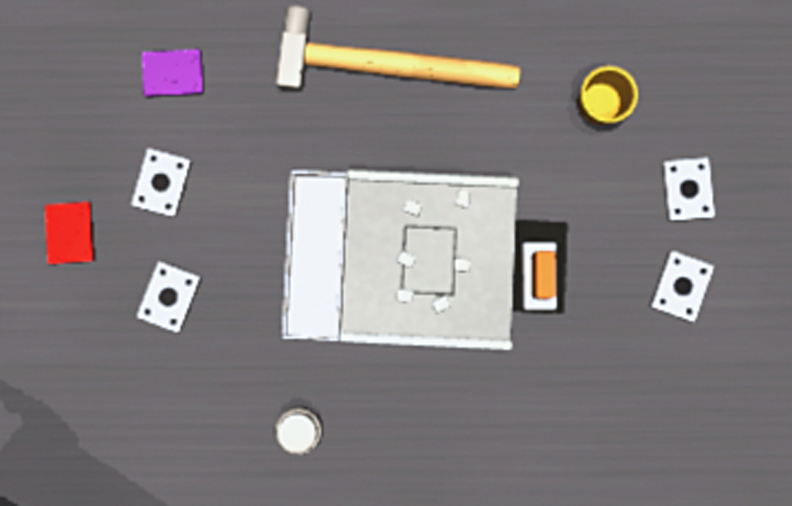

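The scene shows four blanks, white with dark bores, at about (184,232), (189,274), (406,165) and (432,204). The red (459,175) and purple (450,250) plates are look-alikes to leave alone, and the network also proposes both as blanks. There are six chips on the plate. The trough is on the +y side. The pad with the scraper is on the -y side.

```bash
cat >> h.py <<'E'
def rect(p,mask,z):
    "centre, long axis yaw, sides of a mask's rectangle back-projected on plane z"
    c=max(cv2.findContours(mask.astype(np.uint8),cv2.RETR_EXTERNAL,cv2.CHAIN_APPROX_NONE)[0],key=cv2.contourArea).reshape(-1,2)
    w=np.array([at_z(p,u,z)[:2] for u in c],np.float32)
    (cx,cy),(a,b),_=r=cv2.minAreaRect(w);q=cv2.boxPoints(r)
    e=[q[1]-q[0],q[2]-q[1]];e=max(e,key=np.linalg.norm)
    m=cv2.moments(mask.astype(np.uint8),True);cc=at_z(p,(m['m10']/m['m00'],m['m01']/m['m00']),z)[:2]
    return np.round([cx,cy],1),np.round(cc,1),round(float(np.arctan2(e[1],e[0])%np.pi),3),np.round(sorted([a,b]),1)
def white(p,m):
    k=cv2.dilate(m.astype(np.uint8),np.ones((5,5)));return k
E
python3 - <<'E'
from h import *
a=shot('scene');b=shot('top')
def colour(p,m): return np.median(p['img'][m],0)
for l,z in [('blank0',10),('scraper',16),('rest',6),('trough',22),('plate',30),('collar',45),('pot',50),('hammer',20)]:
    for n,p in(('s',a),('t',b)):
        for o in models.masks_of(l,p):
            m=o['pixels']
            if m.sum()<20: continue
            print(l,n,np.round(o['location']),round(o['conf'],2),m.sum(),colour(p,m),*rect(p,m,z))
for n,p in(('s',a),('t',b)):
    for o in models.masks_of('chip0',p): print('chip',n,round(o['conf'],2),o['pixels'].sum(),at_z(p,o['location'],34).round(1))
# top: chips and outline by thresholds
im=b['img'];cv2.imwrite('pics/pl.png',cv2.resize(im[150:245,270:420],None,fx=5,fy=5,interpolation=cv2.INTER_CUBIC))
E
```

```text
blank0 s [461. 174.] 0.97 515 [ 53.  52. 223.] [601.5 372.6] [602.3 372.6] 0.048 [54.6 70.6]
blank0 s [406. 168.] 0.94 468 [220. 211. 209.] [530.1 262.8] [531.2 262.7] 2.773 [50.7 71.3]
blank0 s [433. 204.] 0.93 506 [230.  219.  216.5] [654.9 272.2] [654.  273.6] 2.806 [52.7 66.2]
blank0 s [447. 251.] 0.82 650 [183.  71. 151.] [774.7 260.9] [775.3 260.6] 1.628 [51.9 69.4]
blank0 s [185. 234.] 0.7 580 [230.  219.5 216.5] [ 538.6 -289. ] [ 539.7 -289.8] 2.805 [50.8 67. ]
blank0 s [189. 273.] 0.55 624 [235. 224. 221.] [ 644.6 -297.8] [ 645.5 -298.2] 0.073 [47.4 68.4]
blank0 s [305. 206.] 0.33 5647 [168. 167. 169.] [557.8 -12. ] [563.7 -13.8] 3.088 [188.6 205.9]
blank0 t [227. 214.] 0.85 502 [249.5 245.  241. ] [526.8 263.4] [526.7 263.6] 2.768 [46.5 63.7]
blank0 t [458. 209.] 0.83 571 [249. 245. 241.] [ 536.8 -288.2] [ 537.  -288.8] 2.801 [49.9 65.9]
blank0 t [227. 112.] 0.83 471 [222.  78. 192.] [772.  260.7] [771.3 261.9] 1.566 [43.8 63. ]
blank0 t [178. 186.] 0.59 592 [ 35.  41. 242.] [596.3 372.7] [595.8 373.3] 0.015 [50.2 66.9]
blank0 t [228. 165.] 0.57 596 [249. 244. 241.] [652.1 
[... 1560 characters left out ...]
.6 197.8]
pot t [423. 126.] 0.93 549 [ 57. 181. 207.] [ 736.3 -203.1] [ 736.4 -202.9] 1.566 [58.4 60.3]
pot t [399. 188.] 0.44 506 [34. 39. 39.] [ 557.4 -129.9] [ 567.3 -130.6] 3.089 [53.7 94.9]
hammer s [360. 282.] 0.87 1729 [129. 186. 214.] [767.7  19.7] [785.5  34.8] 1.3 [ 90.  256.9]
hammer s [291. 186.] 0.36 44 [168.5 170.  178. ] [509.7 -24.8] [509.4 -25. ] 2.138 [14.9 19.7]
hammer t [320. 108.] 0.62 1427 [139. 223. 241.] [765.7  20.1] [781.6  36.5] 1.299 [ 89.8 261.4]
chip s 0.6 56 [513.  -26.7  34. ]
chip s 0.58 39 [553.8 -51.7  34. ]
chip s 0.57 33 [562.8   8.   34. ]
chip s 0.52 38 [6.175e+02 6.000e-01 3.400e+01]
chip s 0.48 43 [520.1  10.   34. ]
chip s 0.42 35 [630.1 -52.6  34. ]
```

View pics/pl.png

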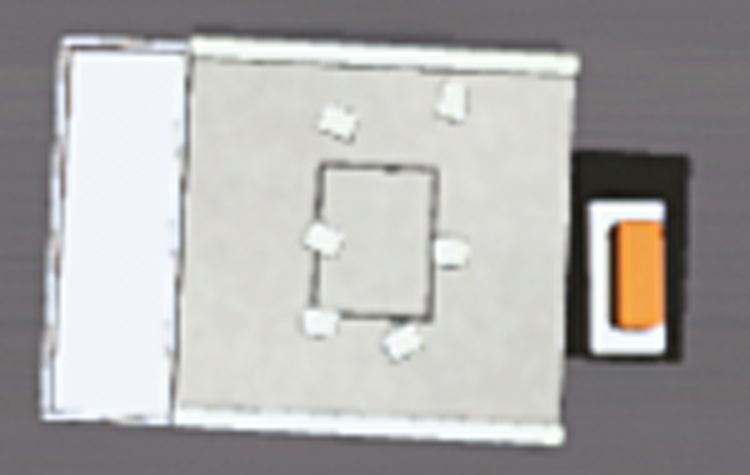

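```bash
python3 - <<'E'
from h import *
a=shot('scene');b=shot('top')
A=cv2.imread('pics/s0.png')
f=lambda u,s,o:[(u[0]+.5)/s-.5+o[0],(u[1]+.5)/s-.5+o[1]]
T=[(318,165),(438,170),(432,320),(314,316)]
S=[(380,219),(325,233),(341,285),(391,272)]  # scene crop x2.2 off(140,90): match +x..: order far etc
Tw=np.array([at_z(b,f(u,5,(270,150)),30) for u in T]);print(Tw.round(1),Tw.mean(0).round(1))
# plate top corners (rails z38 outer) in crop
R=[(192,38),(578,55),(563,445),(173,425)]
Rw=np.array([at_z(b,f(u,5,(270,150)),38) for u in R]);print(Rw.round(1),Rw.mean(0).round(1))
for P in(Tw,Rw):
  print('yaw',np.arctan2(*(P[0]-P[3])[1::-1]),np.arctan2(*(P[1]-P[2])[1::-1]),np.arctan2(-(P[0]-P[1])[0],(P[0]-P[1])[1]),np.arctan2(-(P[3]-P[2])[0],(P[3]-P[2])[1]))
# scene outline corners in same order as T: (+x,+y),(+x,-y),(-x,-y),(-x,+y)
S=[(391,272),(341,285),(325,233),(380,219)]
for u,t in zip(S,T): X,e=tri(a,f(u,2.2,(140,90)),b,f(t,5,(270,150)));print('tri',X.round(1),e.round(1))
# chips top
for c in [(338,122),(452,102),(323,240),(450,252),(319,323),(403,343)]: print('chip',at_z(b,f(c,5,(270,150)),38).round(1))
print('grip top',at_z(b,f((638,275),5,(270,150)),64).round(1),'foot',[at_z(b,f(c,5,(270,150)),22).round(1)[:2] for c in [(588,200),(665,202),(664,355),(588,353)]])
print('rest',[at_z(b,f(c,5,(270,150)),6).round(1)[:2] for c in [(575,150),(691,156),(681,360),(568,356)]])
# grip top triangulate, scene crop corners (238,239) mid top
print(tri(a,f((241,247),2.2,(140,90)),b,f((638,275),5,(270,150))))
o=[m for m in models.masks_of('scraper',a)][0];print('scraper',o['location'])
E
```

```text
[[601.6  11.5  30. ]
 [599.1 -44.6  30. ]
 [529.  -41.2  30. ]
 [531.   13.7  30. ]] [565.2 -15.1  30. ]
[[ 660.6   70.2   38. ]
 [ 651.9 -109.5   38. ]
 [ 471.  -100.6   38. ]
 [ 480.7   79.3   38. ]] [566.  -15.2  38. ]
yaw -0.031075219860586235 -0.047366489196106094 -0.04521995892463252 -0.0368421973701048
yaw -0.05044100128417557 -0.049042559800866435 -0.04810757740622428 -0.05369377134238456
tri [601.3  10.5  30.3] 2.1
tri [599.1 -44.2  30.9] 0.5
tri [529.3 -41.   25.5] 1.1
tri [532.1  16.9  27.7] 6.7
chip [621.    2.3  38. ]
chip [630.1 -50.7  38. ]
chip [566.1   9.6  38. ]
chip [560.3 -49.2  38. ]
chip [527.6  11.6  38. ]
chip [518.2 -27.2  38. ]
grip top [ 548.3 -132.1   64. ] foot [array([ 585.4, -115.5]), array([ 584.3, -151.7]), array([ 512.5, -150.3]), array([ 513.5, -114.7])]
rest [array([ 610.4, -111.7]), array([ 607.4, -167. ]), array([ 510.2, -160.9]), array([ 512.2, -107.4])]
(array([ 547.98674063, -130.78308175,   72.71425147]), np.float64(0.04889897482680991))
scraper [253.0, 211.8]
```

```bash
cat >> h.py <<'E'
PC=np.array([565.6,-15.2]);PY=-0.05
def pl(x,y): c,s=np.cos(PY),np.sin(PY);return PC+[c*x-s*y,s*x+c*y]
def yaw():
    R=cv2.Rodrigues(env.read_state()['ee_rot'])[0];return np.arctan2(R[1,0],R[0,0])
def plan(*pts,yaw_t=None):
    s=env.read_state();p=np.array(s['eef_pos']);th=yaw()
    R=cv2.Rodrigues(s['ee_rot'])[0];print('t',round(s['time'],1),'at',p.round(1),'yaw',round(th,4),'tilt',round(float(np.arccos(-R[2,2])),4),'F',s['wrist_force'].round(1),'w',round(s['grip_width']*91.9,2),'gf',round(s['gripper_force'],1),'q6',s['joints'][5].round(2))
    if yaw_t is not None:
        d=(yaw_t-th+np.pi/2)%np.pi-np.pi/2;print('spin',round(-d,4));th+=d
    for q in pts:
        v=np.array(q,float)-p;c,n=np.cos(th),np.sin(th)
        print('  to',np.round(q,1),'tool mm',np.round([c*v[0]+n*v[1],n*v[0]-c*v[1],-v[2]],1));p=np.array(q,float)
E
python3 -c "
from h import *
plan((548.3,-133,214),(548.3,-133,38),yaw_t=-0.015)"
```

```text
t 2.1 at [259.3 513.2 214.6] yaw 2.6738 tilt 0.0 F [ 0.9 -0.3  1.1] w 91.91 gf 0.0 q6 -0.21
spin -0.4528
  to [ 548.3 -133.   214. ] tool mm [-2.987e+02 -6.418e+02  6.000e-01]
  to [ 548.3 -133.    38. ] tool mm [  0.   0. 176.]
```

Emit:
jog_arm([
  [0, 0, 0, -0.1132],
  [0, 0, 0, -0.1132],
  [0, 0, 0, -0.1132],
  [0, 0, 0, -0.1132],
  [-0.012, -0.026, 0, 0],
  [-0.012, -0.026, 0, 0],
  [-0.012, -0.026, 0, 0],
  [-0.012, -0.026, 0, 0],
  [-0.012, -0.026, 0, 0],
  [-0.012, -0.026, 0, 0],
], jaw=0.05)

```text
time: 2.98
eef_pos: [329.3, 354.9, 214.7]
ee_rot: [0.023, 3.141, 0.0]
wrist_force: [0.2, 0.1, -0.3]
grip_width: 0.541
gripper_force: 0.0
```

Emit:
jog_arm([
  [-0.012, -0.026, 0, 0],
  [-0.012, -0.026, 0, 0],
  [-0.012, -0.026, 0, 0],
  [-0.012, -0.026, 0, 0],
  [-0.012, -0.026, 0, 0],
  [-0.012, -0.026, 0, 0],
  [-0.012, -0.026, 0, 0],
  [-0.012, -0.026, 0, 0],
  [-0.012, -0.026, 0, 0],
  [-0.012, -0.026, 0, 0],
])

```text
time: 3.82
eef_pos: [445.5, 93.0, 214.8]
ee_rot: [0.024, 3.141, 0.0]
wrist_force: [1.6, 0.1, 0.4]
grip_width: 0.542
gripper_force: 0.0
```

Emit:
jog_arm([
  [-0.012, -0.026, 0, 0],
  [-0.012, -0.026, 0, 0],
  [-0.012, -0.026, 0, 0],
  [-0.012, -0.026, 0, 0],
  [-0.012, -0.026, 0, 0],
  [-0.012, -0.026, 0, 0],
  [-0.012, -0.026, 0, 0],
  [-0.012, -0.026, 0, 0],
  [0, 0, 0, 0],
])

```text
time: 4.57
eef_pos: [539.1, -119.3, 214.5]
ee_rot: [0.029, 3.141, -0.003]
wrist_force: [-0.0, -0.3, -0.3]
grip_width: 0.545
gripper_force: 0.0
```

```bash
python3 -c "
from h import *
plan((548.3,-133,100),(548.3,-133,38),yaw_t=-0.015)"
```

```text
t 4.6 at [ 539.1 -119.3  214.5] yaw 3.1228 tilt 0.0022 F [-0.  -0.3 -0.3] w 50.07 gf 0.0 q6 -1.99
spin -0.0037
  to [ 548.3 -133.   100. ] tool mm [ -9.4 -13.5 114.5]
  to [ 548.3 -133.    38. ] tool mm [ 0.  0. 62.]
```

Emit:
jog_arm([
  [-0.005, -0.007, 0.02, 0],
  [-0.0044, -0.0065, 0.02, 0],
  [0, 0, 0.025, 0],
  [0, 0, 0.025, 0],
  [0, 0, 0.025, 0],
  [0, 0, 0.025, 0],
  [0, 0, 0.02, 0],
  [0, 0, 0.0165, 0],
  [0, 0, 0, 0],
])

```text
time: 5.32
eef_pos: [544.0, -126.7, 34.4]
ee_rot: [-0.023, -3.135, -0.005]
wrist_force: [-0.6, 0.2, 0.4]
grip_width: 0.545
gripper_force: 0.0
```

Emit:
jog_arm([
  [0, 0, 0, 0],
  [0, 0, 0, 0],
  [0, 0, 0, 0],
  [0, 0, 0, 0],
  [0, 0, 0, 0],
  [0, 0, 0, 0],
], jaw=0.0195)

```text
time: 5.82
eef_pos: [548.0, -129.3, 39.3]
ee_rot: [0.024, 3.139, -0.002]
wrist_force: [0.4, -0.8, 5.0]
grip_width: 0.214
gripper_force: 26.5
```

Emit:
jog_arm([
  [0, 0, 0, 0],
  [0, 0, 0, 0],
  [0, 0, 0, 0],
  [0, 0, 0, 0],
], jaw=0.0185)

```text
time: 6.15
eef_pos: [548.0, -129.3, 39.3]
ee_rot: [0.024, 3.14, -0.002]
wrist_force: [-0.7, -0.5, 5.1]
grip_width: 0.217
gripper_force: 30.0
```

Emit:
jog_arm([
  [0, 0, 0, 0],
  [0, 0, 0, 0],
  [0, 0, 0, 0],
  [0, 0, 0, 0],
], jaw=0.0165)

```text
time: 6.48
eef_pos: [548.0, -129.3, 39.3]
ee_rot: [0.024, 3.14, -0.002]
wrist_force: [-1.0, -1.6, 6.0]
grip_width: 0.215
gripper_force: 30.0
```

Emit:
jog_arm([
  [0, 0, 0, 0],
  [0, 0, 0, 0],
  [0, 0, 0, 0],
  [0, 0, 0, 0],
], jaw=0.01)

```text
time: 6.82
eef_pos: [548.0, -129.3, 39.3]
ee_rot: [0.024, 3.14, -0.002]
wrist_force: [-0.6, 0.3, 6.4]
grip_width: 0.217
gripper_force: 30.0
```

Emit:
jog_arm([
  [0, 0, -0.005, 0],
  [0, 0, -0.01, 0],
  [0, 0, -0.015, 0],
  [0, 0, -0.015, 0],
  [0, 0, 0, 0],
  [0, 0, 0, 0],
  [0, 0, 0, 0],
])

```text
time: 7.4
eef_pos: [546.5, -128.3, 82.3]
ee_rot: [-0.024, -3.14, -0.001]
wrist_force: [0.2, -0.2, -2.9]
grip_width: 0.216
gripper_force: 30.0
```

```bash
python3 -c "
from h import *
A=[(*pl(x,-72),z) for x in(-45,) for z in (84.,65)]
plan(*A,(*pl(-45,93),65),(*pl(-45,93),84),(*pl(45,-72),84),yaw_t=-0.05)
a=shot('scene','s1');b=shot('top')
for p in (a,b):
  for o in models.masks_of('scraper',p)[:1]: print(o['conf'],o['location'],rect(p,o['pixels'],61))
cv2.imwrite('pics/s1c.png',cv2.resize(a['img'][150:270,200:400],None,fx=4,fy=4))
"
```

```text
t 7.4 at [ 546.5 -128.3   82.3] yaw 3.1266 tilt 0.0014 F [ 0.2 -0.2 -2.9] w 19.83 gf 30.0 q6 -2.0
spin 0.035
  to [517.1 -84.9  84. ] tool mm [31.5 41.9 -1.7]
  to [517.1 -84.9  65. ] tool mm [ 0.  0. 19.]
  to [525.3  79.9  65. ] tool mm [  0. 165.  -0.]
  to [525.3  79.9  84. ] tool mm [  0.   0. -19.]
  to [606.9 -89.4  84. ] tool mm [ -90. -165.   -0.]
0.6 [251.1, 202.8] (array([ 540.6, -127.8]), array([ 547.4, -129.4]), 3.08, array([34.7, 97.2]))
```

View pics/s1c.png

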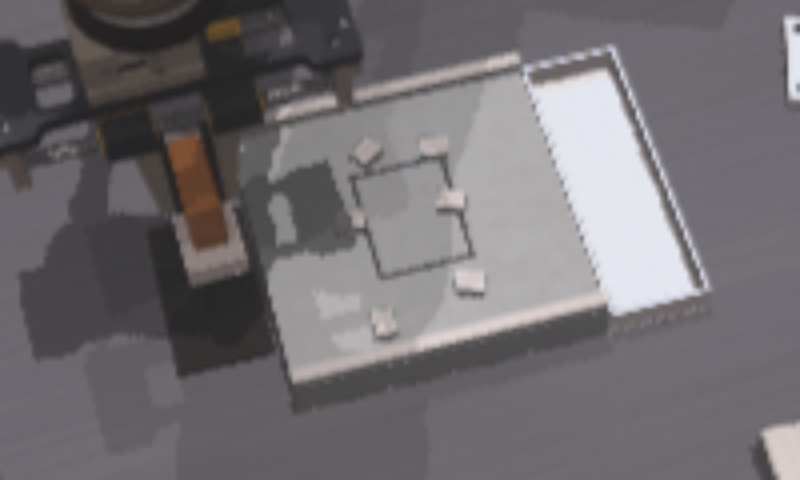

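Emit:
jog_arm([
  [0, 0, 0, 0.035],
  [0.01, 0.014, 0, 0],
  [0.01, 0.014, 0, 0],
  [0.0105, 0.014, 0, 0],
  [0, 0, 0, 0],
  [0, 0, 0.007, 0],
  [0, 0, 0.007, 0],
  [0, 0, 0.003, 0],
  [0, 0, 0, 0],
  [0, 0, 0, 0],
])

```text
time: 8.43
eef_pos: [518.7, -85.6, 65.5]
ee_rot: [-0.079, -3.14, -0.0]
wrist_force: [0.8, -0.1, -1.3]
grip_width: 0.213
gripper_force: 30.0
```

```bash
python3 -c "
from h import *
plan((*pl(-44,-72),65),(*pl(-44,93),65),(*pl(-44,93),84),(*pl(44,-72),84),yaw_t=-0.05)
"
```

```text
t 8.4 at [518.7 -85.6  65.5] yaw 3.091 tilt 0.0009 F [ 0.8 -0.1 -1.3] w 19.61 gf 30.0 q6 -1.91
spin -0.0006
  to [518.1 -84.9  65. ] tool mm [0.6 0.7 0.5]
  to [526.3  79.9  65. ] tool mm [ -0. 165.  -0.]
  to [526.3  79.9  84. ] tool mm [  0.   0. -19.]
  to [605.9 -89.3  84. ] tool mm [ -88. -165.   -0.]
```

Emit:
jog_arm([
  [0, 0.01, 0, 0],
  [0, 0.013, 0, 0],
  [0, 0.013, 0, 0],
  [0, 0.013, 0, 0],
  [0, 0.013, 0, 0],
  [0, 0.013, 0, 0],
  [0, 0.013, 0, 0],
  [0, 0.013, 0, 0],
  [0, 0.013, 0, 0],
  [0, 0.012, 0, 0],
])

```text
time: 9.27
eef_pos: [525.0, 42.4, 66.2]
ee_rot: [0.077, 3.141, 0.0]
wrist_force: [0.2, 0.1, -2.0]
grip_width: 0.216
gripper_force: 30.0
```

Emit:
jog_arm([
  [0, 0.01, 0, 0],
  [0, 0.01, 0, 0],
  [0, 0.01, 0, 0],
  [0, 0.01, 0, 0],
  [0, 0, 0, 0],
  [0, 0, 0, 0],
  [0, 0, -0.01, 0],
  [0, 0, -0.01, 0],
  [0, 0, 0, 0],
])

```text
time: 10.02
eef_pos: [529.1, 80.0, 89.1]
ee_rot: [0.079, 3.136, -0.001]
wrist_force: [0.2, 0.4, -1.5]
grip_width: 0.219
gripper_force: 30.0
```

Emit:
jog_arm([
  [-0.014, -0.027, 0, 0],
  [-0.015, -0.028, 0, 0],
  [-0.015, -0.028, 0, 0],
  [-0.015, -0.028, 0, 0],
  [-0.015, -0.028, 0, 0],
  [-0.014, -0.027, 0, 0],
  [0, 0, 0, 0],
  [0, 0, 0, 0],
  [0, 0, 0, 0],
])

```text
time: 10.77
eef_pos: [606.3, -89.6, 86.2]
ee_rot: [-0.08, -3.14, -0.001]
wrist_force: [0.0, 0.5, -2.4]
grip_width: 0.212
gripper_force: 30.0
```

```bash
python3 -c "
from h import *
plan((*pl(44,-72),84),(*pl(44,-72),65),(*pl(44,93),65),(*pl(44,93),84),(*pl(0,-72),84),yaw_t=-0.05)
a=shot('scene','s2')
cv2.imwrite('pics/s2c.png',cv2.resize(a['img'][130:270,220:420],None,fx=4,fy=4))
"
```

```text
t 10.8 at [606.3 -89.6  86.2] yaw 3.0909 tilt 0.0005 F [ 0.   0.5 -2.4] w 19.5 gf 30.0 q6 -1.86
spin -0.0007
  to [605.9 -89.3  84. ] tool mm [0.4 0.2 2.2]
  to [605.9 -89.3  65. ] tool mm [ 0.  0. 19.]
  to [614.2  75.5  65. ] tool mm [  0. 165.  -0.]
  to [614.2  75.5  84. ] tool mm [  0.   0. -19.]
  to [562.  -87.1  84. ] tool mm [  44. -165.   -0.]
```

View pics/s2c.png

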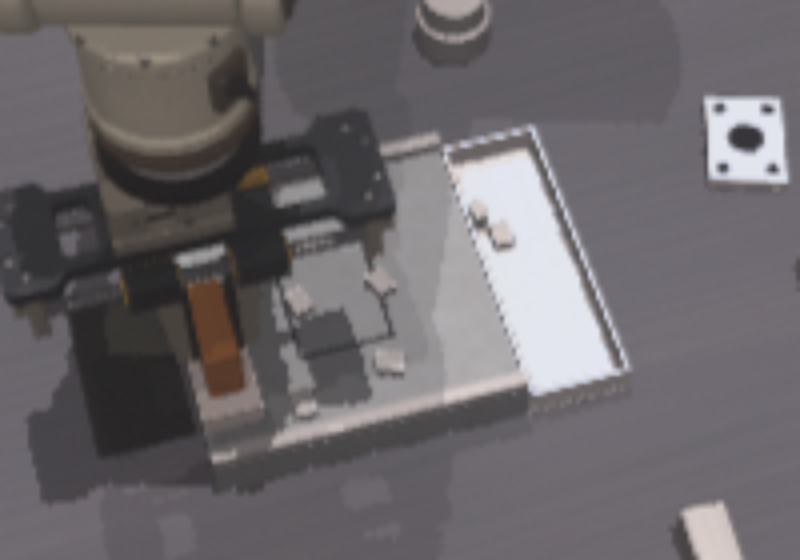

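Two chips are now in the trough, at crop pixels (480,212) and (502,235). The next pass is on the +x side.

Emit:
jog_arm([
  [0, 0, 0.007, 0],
  [0, 0, 0.008, 0],
  [0, 0, 0.006, 0],
  [0, 0, 0, 0],
  [0, 0.01, 0, 0],
  [0, 0.013, 0, 0],
  [0, 0.013, 0, 0],
  [0, 0.013, 0, 0],
  [0, 0.013, 0, 0],
  [0, 0.013, 0, 0],
])

```text
time: 11.65
eef_pos: [610.4, -12.8, 65.2]
ee_rot: [0.077, 3.141, 0.0]
wrist_force: [0.3, -0.4, -1.0]
grip_width: 0.216
gripper_force: 30.0
```

Emit:
jog_arm([
  [0, 0.013, 0, 0],
  [0, 0.013, 0, 0],
  [0, 0.013, 0, 0],
  [0, 0.012, 0, 0],
  [0, 0.01, 0, 0],
  [0, 0.01, 0, 0],
  [0, 0.01, 0, 0],
  [0, 0.009, 0, 0],
  [0, 0, 0, 0],
  [0, 0, 0, 0],
])

```text
time: 12.48
eef_pos: [614.9, 75.5, 65.1]
ee_rot: [-0.077, -3.141, 0.0]
wrist_force: [0.4, -0.6, -1.0]
grip_width: 0.212
gripper_force: 30.0
```

Emit:
jog_arm([
  [0, 0, -0.01, 0],
  [0, 0, -0.01, 0],
  [0.007, -0.027, 0, 0],
  [0.008, -0.028, 0, 0],
  [0.007, -0.028, 0, 0],
  [0.008, -0.028, 0, 0],
  [0.007, -0.027, 0, 0],
  [0.007, -0.027, 0, 0],
  [0, 0, 0, 0],
  [0, 0, 0, 0],
])

```text
time: 13.32
eef_pos: [563.1, -89.3, 86.6]
ee_rot: [0.084, 3.139, -0.001]
wrist_force: [-0.3, -0.4, -1.7]
grip_width: 0.214
gripper_force: 30.0
```

Emit:
jog_arm([
  [0, 0, 0, 0],
])

```text
time: 13.4
eef_pos: [563.2, -87.6, 86.1]
ee_rot: [0.08, 3.139, -0.0]
wrist_force: [-0.4, 0.2, -2.1]
grip_width: 0.216
gripper_force: 30.0
```

```bash
python3 -c "
from h import *
plan((*pl(0,-72),84),(*pl(0,-72),65),(*pl(0,93),65),(*pl(0,93),84),(*pl(0,-72),84),yaw_t=-0.05)
a=shot('scene','s3')
for o in models.find_in('chip0',a): print(o['conf'],at_z(a,o['location'],34).round(),at_z(a,o['location'],7).round())
"
```

```text
t 13.4 at [563.2 -87.6  86.1] yaw 3.0907 tilt 0.0014 F [-0.4  0.2 -2.1] w 19.86 gf 30.0 q6 -1.89
spin -0.0009
  to [562.  -87.1  84. ] tool mm [1.2 0.4 2.1]
  to [562.  -87.1  65. ] tool mm [ 0.  0. 19.]
  to [570.2  77.7  65. ] tool mm [ -0. 165.  -0.]
  to [570.2  77.7  84. ] tool mm [  0.   0. -19.]
  to [562.  -87.1  84. ] tool mm [   0. -165.   -0.]
0.56 [639.  94.  34.] [624. 102.   7.]
0.54 [561. -29.  34.] [545. -25.   7.]
0.49 [571.  16.  34.] [555.  21.   7.]
```

Emit:
jog_arm([
  [0, 0, 0.007, 0],
  [0, 0, 0.008, 0],
  [0, 0, 0.006, 0],
  [0, 0, 0, 0],
  [0, 0.01, 0, 0],
  [0, 0.013, 0, 0],
  [0, 0.013, 0, 0],
  [0, 0.013, 0, 0],
  [0, 0.013, 0, 0],
  [0, 0.013, 0, 0],
])

```text
time: 14.33
eef_pos: [566.3, -10.6, 64.1]
ee_rot: [-0.077, -3.141, -0.0]
wrist_force: [0.6, -1.3, -1.8]
grip_width: 0.214
gripper_force: 30.0
```

Emit:
jog_arm([
  [0, 0.013, 0, 0],
  [0, 0.013, 0, 0],
  [0, 0.013, 0, 0],
  [0, 0.012, 0, 0],
  [0, 0.01, 0, 0],
  [0, 0.01, 0, 0],
  [0, 0.01, 0, 0],
  [0, 0.009, 0, 0],
  [0, 0, 0, 0],
  [0, 0, 0, 0],
])

```text
time: 15.17
eef_pos: [570.9, 77.7, 64.1]
ee_rot: [-0.077, -3.141, 0.0]
wrist_force: [-0.1, 0.2, -2.7]
grip_width: 0.214
gripper_force: 30.0
```

Emit:
jog_arm([
  [0, 0, -0.01, 0],
  [0, 0, -0.01, 0],
  [0, -0.027, 0, 0],
  [0, -0.028, 0, 0],
  [0, -0.028, 0, 0],
  [0, -0.028, 0, 0],
  [0, -0.028, 0, 0],
  [0, -0.028, 0, 0],
  [0, -0.028, 0, 0],
  [0, -0.017, 0, 0],
])

```text
time: 16.0
eef_pos: [560.7, -138.0, 85.9]
ee_rot: [0.082, 3.138, -0.003]
wrist_force: [0.3, -0.5, -1.8]
grip_width: 0.212
gripper_force: 30.0
```

Emit:
jog_arm([
  [0, 0, 0, 0],
  [0, 0, 0, 0],
  [0, 0, 0, 0],
])

```text
time: 16.25
eef_pos: [560.5, -134.1, 84.8]
ee_rot: [0.079, 3.14, 0.0]
wrist_force: [0.1, -0.1, -1.7]
grip_width: 0.216
gripper_force: 30.0
```

```bash
python3 -c "
from h import *
plan((559,-134,84),(559,-134,40),yaw_t=-0.05)
a=shot('scene','s4')
for o in models.find_in('chip0',a): print(o['conf'],at_z(a,o['location'],34).round(),at_z(a,o['location'],7).round())
cv2.imwrite('pics/s4c.png',cv2.resize(a['img'][130:270,220:420],None,fx=4,fy=4))
"
```

```text
t 16.2 at [ 560.5 -134.1   84.8] yaw 3.0913 tilt 0.0007 F [ 0.1 -0.1 -1.7] w 19.88 gf 30.0 q6 -1.97
spin -0.0003
  to [ 559 -134   84] tool mm [1.5 0.  0.8]
  to [ 559 -134   40] tool mm [ 0.  0. 44.]
0.56 [637.  93.  34.] [622. 100.   7.]
```

View pics/s4c.png

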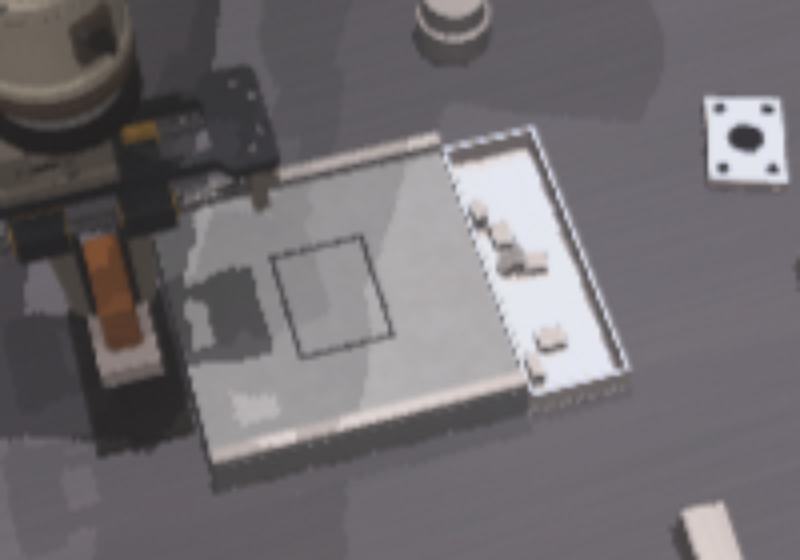

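All six chips are in the trough, between crop pixels (480,212) and (550,338). I'm setting the block down now.

Emit:
jog_arm([
  [0, 0, 0.01, 0],
  [0, 0, 0.012, 0],
  [0, 0, 0.012, 0],
  [0, 0, 0.006, 0],
  [0, 0, 0.003, 0],
  [0, 0, 0.0015, 0],
  [0, 0, 0, 0],
  [0, 0, 0, 0],
])

```text
time: 17.02
eef_pos: [560.6, -134.5, 39.8]
ee_rot: [0.079, 3.14, -0.0]
wrist_force: [-0.4, 0.1, -1.8]
grip_width: 0.219
gripper_force: 30.0
```

Emit:
jog_arm([
  [0, 0, 0, 0],
  [0, 0, 0, 0],
  [0, 0, 0, 0],
  [0, 0, 0, 0],
], jaw=0.035)

```text
time: 17.35
eef_pos: [560.7, -134.6, 40.0]
ee_rot: [0.079, 3.14, -0.001]
wrist_force: [0.1, -0.2, -1.0]
grip_width: 0.379
gripper_force: 0.0
```

Emit:
jog_arm([
  [0, 0, -0.01, 0],
  [0, 0, -0.02, 0],
  [0, 0, -0.025, 0],
  [0, 0, -0.025, 0],
  [0, 0, -0.025, 0],
  [0, -0.03, 0, 0],
  [0, -0.03, 0, 0],
  [0, -0.03, 0, 0],
  [0, -0.03, 0, 0],
  [0, -0.03, 0, 0],
])

```text
time: 18.18
eef_pos: [552.8, -285.6, 145.8]
ee_rot: [0.078, 3.14, -0.001]
wrist_force: [1.1, -0.3, 0.1]
grip_width: 0.381
gripper_force: 0.0
```

Emit:
jog_arm([
  [0, 0, 0, 0],
  [0, 0, 0, 0],
  [0, 0, 0, 0],
], jaw=0.075)

```text
time: 18.43
eef_pos: [552.9, -283.7, 145.0]
ee_rot: [0.079, 3.14, 0.001]
wrist_force: [0.5, 0.1, 0.4]
grip_width: 0.575
gripper_force: 0.0
```

```bash
python3 -c "
from h import *
a=shot('scene','s5');b=shot('top','t5')
plan()
for l,z in(('blank0',10),('scraper',16)):
  for n,p in(('s',a),('t',b)):
    for o in models.masks_of(l,p):
      m=o['pixels']
      if m.sum()>20: print(l,n,round(o['conf'],2),np.median(p['img'][m],0),*rect(p,m,z))
B=b['img'];B=cv2.resize(B[150:245,270:420],None,fx=5,fy=5,interpolation=cv2.INTER_CUBIC)
B=np.clip((B.astype(float)-150)*2.4,0,255).astype(np.uint8)
cv2.imwrite('pics/t5c.png',B)
"
```

```text
t 18.5 at [ 553.  -283.   144.8] yaw 3.0928 tilt 0.0003 F [-0.1  0.6  0.5] w 60.96 gf 0.0 q6 -2.19
blank0 s 0.95 [230. 222. 220.] [530. 263.] [530.6 263.2] 2.767 [50.9 71.7]
blank0 s 0.91 [223. 224. 231.] [ 644.3 -298.5] [ 645.  -298.8] 0.094 [48.7 66.6]
blank0 s 0.85 [196.  77. 163.] [775.3 260.7] [775.5 260.2] 1.619 [50.3 66.9]
blank0 s 0.84 [236. 226. 224.] [654.9 271.9] [655.2 272.5] 2.888 [53.  73.9]
blank0 s 0.68 [146. 147. 157.] [ 538.6 -288.8] [ 539.6 -289.7] 2.807 [51.9 67. ]
blank0 s 0.64 [ 60.  56. 233.] [601.7 370.7] [601.9 370.8] 0.03 [54.8 69. ]
blank0 t 0.9 [249. 245. 241.] [526.7 264.9] [526.9 264.8] 2.75 [50.  65.4]
blank0 t 0.9 [222.  78. 191.] [772.1 263. ] [772.  262.5] 1.566 [48.6 67.8]
blank0 t 0.8 [244. 245. 241.] [ 642.7 -297.3] [ 642.7 -297.4] 0.073 [49.9 62.9]
blank0 t 0.76 [ 34.  41. 242.] [596.6 371.5] [596.4 372.9] 0.015 [52.5 62.7]
blank0 t 0.73 [249. 245. 241.] [652.1 273.2] [651.6 273.1] 2.858 [49.5 65.1]
blank0 t 0.53 [167.5 175.  184. ] [ 518.1 -282.1] [ 518.1 -284.2] 1.321 [23.  45.1]
scraper s 0.77 [ 91. 127. 200.] [ 553.2 -134.7] [ 557.1 -135.1] 3.064 [32.8 92.2]
scraper t 0.78 [ 73. 144. 232.] [ 560.1 -134.4] [ 560.2 -134.9] 3.129 [33.  68.6]
```

View pics/t5c.png

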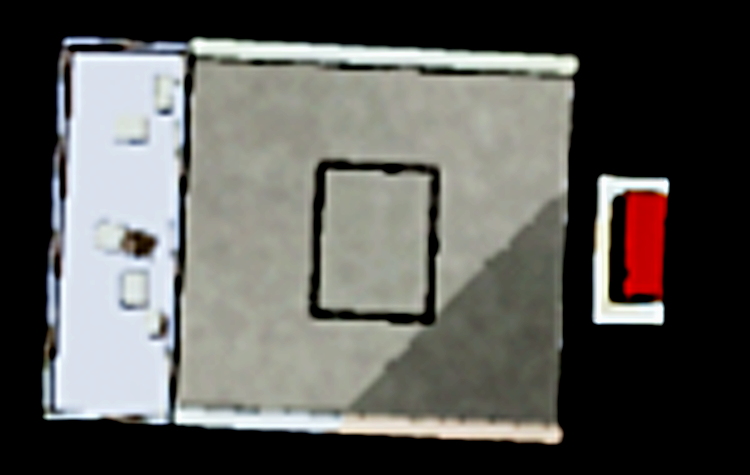

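All six chips lie inside the trough and the pad carries the scraper at about (560,-134). Next is blank A.

```bash
python3 -c "
from h import *
plan((537,-289,145),(537,-289,20),(537,-289,2.5),yaw_t=-0.337)
"
```

```text
t 18.7 at [ 553.  -283.3  144.7] yaw 3.0928 tilt 0.0 F [-0.2  0.6  0.2] w 74.65 gf 0.0 q6 -2.19
spin 0.2882
  to [ 537 -289  145] tool mm [ 13.2 -10.7  -0.3]
  to [ 537 -289   20] tool mm [  0.   0. 125.]
  to [ 537.  -289.     2.5] tool mm [ 0.   0.  17.5]
```

Emit:
jog_arm([
  [0, 0, 0, 0.096],
  [0, 0, 0, 0.096],
  [0, 0, 0, 0.096],
  [0.0132, -0.0107, 0, 0],
  [0, 0, 0.025, 0],
  [0, 0, 0.025, 0],
  [0, 0, 0.025, 0],
  [0, 0, 0.025, 0],
  [0, 0, 0.02, 0],
  [0, 0, 0, 0],
])

```text
time: 19.57
eef_pos: [533.9, -287.0, 19.8]
ee_rot: [-0.526, -3.089, -0.007]
wrist_force: [0.0, -0.2, 0.4]
grip_width: 0.818
gripper_force: 0.0
```

Emit:
jog_arm([
  [0, 0, 0.008, 0],
  [0, 0, 0.006, 0],
  [0, 0, 0, 0],
  [0, 0, 0, 0],
  [0, 0, 0, 0],
])

```text
time: 19.98
eef_pos: [537.5, -290.4, 11.7]
ee_rot: [0.528, 3.095, -0.002]
wrist_force: [0.2, -0.6, 0.6]
grip_width: 0.819
gripper_force: 0.0
```

```bash
python3 -c "
from h import *
plan((537,-289,2.5),yaw_t=-0.337)
"
```

```text
t 20.0 at [ 537.5 -290.4   11.7] yaw 2.8037 tilt 0.0019 F [ 0.2 -0.6  0.6] w 75.29 gf 0.0 q6 -1.93
spin -0.0009
  to [ 537.  -289.     2.5] tool mm [1.  1.1 9.2]
```

Emit:
jog_arm([
  [0.001, 0.001, 0.005, 0],
  [0, 0, 0.0042, 0],
  [0, 0, 0, 0],
  [0, 0, 0, 0],
  [0, 0, 0, 0],
])

```text
time: 20.4
eef_pos: [536.2, -288.6, 1.4]
ee_rot: [-0.528, -3.097, -0.0]
wrist_force: [-0.3, 0.3, -0.7]
grip_width: 0.814
gripper_force: 0.0
```

Emit:
jog_arm([
  [0, 0, 0, 0],
  [0, 0, 0, 0],
  [0, 0, 0, 0],
  [0, 0, 0, 0],
  [0, 0, 0, 0],
  [0, 0, 0, 0],
], jaw=0.0485)

```text
time: 20.9
eef_pos: [536.3, -288.5, 1.5]
ee_rot: [0.529, 3.097, 0.0]
wrist_force: [-1.1, 0.0, 0.7]
grip_width: 0.526
gripper_force: 0.4
```

Emit:
jog_arm([
  [0, 0, 0, 0],
  [0, 0, 0, 0],
  [0, 0, 0, 0],
], jaw=0.0481)

```text
time: 21.15
eef_pos: [536.2, -288.5, 1.4]
ee_rot: [-0.528, -3.097, -0.0]
wrist_force: [0.2, 1.3, 1.2]
grip_width: 0.522
gripper_force: 1.1
```

Emit:
jog_arm([
  [0, 0, 0, 0],
  [0, 0, 0, 0],
  [0, 0, 0, 0],
], jaw=0.0479)

```text
time: 21.4
eef_pos: [536.3, -288.6, 1.4]
ee_rot: [0.528, 3.097, 0.0]
wrist_force: [-0.5, 0.3, 0.6]
grip_width: 0.518
gripper_force: 5.4
```

Emit:
jog_arm([
  [0, 0, 0, 0],
  [0, 0, 0, 0],
  [0, 0, 0, 0],
], jaw=0.0477)

```text
time: 21.65
eef_pos: [536.3, -288.6, 1.5]
ee_rot: [0.528, 3.097, 0.0]
wrist_force: [0.2, 0.5, 0.5]
grip_width: 0.521
gripper_force: 11.8
```

Emit:
jog_arm([
  [0, 0, -0.005, 0],
  [0, 0, -0.015, 0],
  [0, 0, -0.02, 0],
  [0, 0, -0.02, 0],
  [0, 0, -0.02, 0],
  [0, 0, -0.02, 0],
  [0, 0, 0, 0],
  [0, 0, 0, 0],
  [0, 0, 0, 0],
])

```text
time: 22.4
eef_pos: [535.5, -288.2, 100.0]
ee_rot: [-0.528, -3.095, -0.001]
wrist_force: [0.2, -0.1, -1.6]
grip_width: 0.516
gripper_force: 11.7
```

```bash
python3 -c "
from h import *
plan((*PC,101),(*PC,32.2),yaw_t=-0.05)
a=shot('scene')
cv2.imwrite('pics/s6c.png',cv2.resize(a['img'][150:290,140:340],None,fx=4,fy=4))
"
```

```text
t 22.4 at [ 535.5 -288.2  100. ] yaw 2.8035 tilt 0.0019 F [ 0.2 -0.1 -1.6] w 47.43 gf 11.7 q6 -1.92
spin -0.2881
  to [565.6 -15.2 101. ] tool mm [-16.5 274.1  -1. ]
  to [565.6 -15.2  32.2] tool mm [ 0.   0.  68.8]
```

View pics/s6c.png

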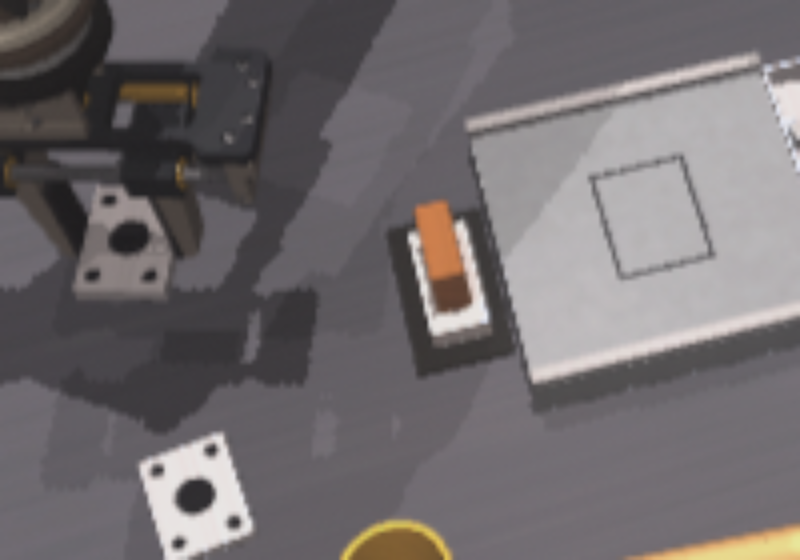

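Emit:
jog_arm([
  [0, 0, 0, -0.096],
  [0, 0, 0, -0.096],
  [0, 0, 0, -0.096],
  [-0.0015, 0.025, 0, 0],
  [-0.0015, 0.025, 0, 0],
  [-0.0015, 0.025, 0, 0],
  [-0.0015, 0.025, 0, 0],
  [-0.0015, 0.025, 0, 0],
  [-0.0015, 0.025, 0, 0],
  [-0.0015, 0.025, 0, 0],
])

```text
time: 23.28
eef_pos: [554.3, -112.7, 99.5]
ee_rot: [-0.079, -3.138, -0.002]
wrist_force: [-0.4, 0.6, -0.5]
grip_width: 0.52
gripper_force: 11.7
```

Emit:
jog_arm([
  [-0.0015, 0.025, 0, 0],
  [-0.0015, 0.025, 0, 0],
  [-0.0015, 0.025, 0, 0],
  [-0.0015, 0.024, 0, 0],
  [0, 0, 0, 0],
  [0, 0, 0.025, 0],
  [0, 0, 0.025, 0],
  [0, 0, 0, 0],
  [0, 0, 0, 0],
  [0, 0, 0, 0],
])

```text
time: 24.12
eef_pos: [566.6, -16.3, 51.8]
ee_rot: [0.079, 3.141, -0.0]
wrist_force: [-0.7, 0.4, -1.3]
grip_width: 0.518
gripper_force: 11.7
```

```bash
python3 -c "
from h import *
plan((*PC,36),(*PC,32.2),yaw_t=-0.05)
a=shot('scene');b=shot('top')
for p in(a,b):
  for o in models.masks_of('blank0',p):
    m=o['pixels'];r=rect(p,m,58)
    if abs(r[0][1]+15)<60: print(round(o['conf'],2),m.sum(),*r)
"
```

```text
t 24.1 at [566.6 -16.3  51.8] yaw 3.0911 tilt 0.0001 F [-0.7  0.4 -1.3] w 47.58 gf 11.7 q6 -1.76
spin -0.0005
  to [565.6 -15.2  36. ] tool mm [ 1.   1.  15.8]
  to [565.6 -15.2  32.2] tool mm [0.  0.  3.8]
0.85 534 [568.6 -18.1] [570.6 -17.2] 3.074 [49.1 69.6]
```

Emit:
jog_arm([
  [0.001, 0.001, 0.008, 0],
  [0, 0, 0.006, 0],
  [0, 0, 0.004, 0],
  [0, 0, 0.0017, 0],
  [0, 0, 0, 0],
  [0, 0, 0, 0],
  [0, 0, 0, 0],
])

```text
time: 24.9
eef_pos: [565.3, -14.7, 31.4]
ee_rot: [-0.078, -3.14, -0.0]
wrist_force: [0.7, -0.1, -1.3]
grip_width: 0.521
gripper_force: 11.6
```

Emit:
jog_arm([
  [0, 0, 0, 0],
  [0, 0, 0, 0],
  [0, 0, 0, 0],
  [0, 0, 0, 0],
], jaw=0.058)

```text
time: 25.23
eef_pos: [565.6, -14.7, 31.8]
ee_rot: [0.078, 3.14, -0.0]
wrist_force: [0.0, 0.4, -0.1]
grip_width: 0.627
gripper_force: 0.0
```

Emit:
jog_arm([
  [0, 0, -0.01, 0],
  [0, 0, -0.02, 0],
  [0, 0, -0.025, 0],
  [0, 0, -0.025, 0],
  [0, 0, -0.025, 0],
  [-0.007, -0.028, 0, 0],
  [-0.007, -0.028, 0, 0],
  [-0.007, -0.028, 0, 0],
  [-0.007, -0.028, 0, 0],
  [-0.007, -0.028, 0, 0],
])

```text
time: 26.07
eef_pos: [593.7, -157.7, 137.8]
ee_rot: [0.078, 3.14, -0.001]
wrist_force: [0.5, 0.2, 0.2]
grip_width: 0.632
gripper_force: 0.0
```

Emit:
jog_arm([
  [-0.008, -0.028, 0, 0],
  [-0.008, -0.028, 0, 0],
  [-0.008, -0.028, 0, 0],
  [-0.008, -0.028, 0, 0],
  [-0.008, -0.028, 0, 0],
  [0, 0, 0, 0],
  [0, 0, 0, 0],
  [0, 0, 0, 0],
  [0, 0, 0, 0],
], jaw=0.075)

```text
time: 26.82
eef_pos: [626.4, -296.9, 137.0]
ee_rot: [-0.077, -3.141, -0.001]
wrist_force: [-0.1, -0.2, -0.1]
grip_width: 0.816
gripper_force: 0.0
```

```bash
cat >> h.py <<'E'
def look(z):
    a=shot('scene');b=shot('top')
    for n,p in(('s',a),('t',b)):
        for o in models.masks_of('blank0',p):
            m=o['pixels'];c=np.median(p['img'][m],0) if m.sum()>20 else np.zeros(3)
            if m.sum()<20 or m.sum()>2000 or c.max()-c.min()>60: continue
            r=rect(p,m,10)
            if np.hypot(*(r[0]-PC))<90: r=rect(p,m,z)
            print(n,round(o['conf'],2),m.sum(),*r)
    return a,b
E
python3 -c "
from h import *
look(40);plan((642.5,-298,100),(642.5,-298,12),(642.5,-298,1.5),yaw_t=0.078)"
```

```text
s 0.98 531 [654.9 272. ] [655.5 271.9] 2.865 [50.3 68.6]
s 0.74 651 [ 644.3 -298.1] [ 644.8 -298.6] 0.08 [48.9 68.8]
s 0.71 442 [531.6 263.2] [532.  263.3] 2.779 [48.6 68.4]
s 0.69 553 [569.6 -16.5] [570.  -16.7] 3.101 [49.  70.3]
t 0.98 561 [526.8 264.6] [526.7 264.8] 2.768 [50.5 63.9]
t 0.89 548 [649.7 273. ] [649.7 273.5] 2.829 [50.1 64.1]
t 0.75 595 [566.1 -15.3] [565.6 -16.3] 3.134 [50.9 62.7]
t 0.44 37 [ 616.5 -293.4] [ 614.9 -290.6] 1.658 [ 9.3 30.9]
t 27.0 at [ 626.4 -297.2  136.9] yaw 3.0927 tilt 0.0 F [-0.3  1.1 -0.3] w 74.93 gf 0.0 q6 -2.14
spin -0.1269
  to [ 642.5 -298.   100. ] tool mm [-16.   -2.1  36.9]
  to [ 642.5 -298.    12. ] tool mm [-0.  0. 88.]
  to [ 642.5 -298.     1.5] tool mm [-0.   0.  10.5]
```

Emit:
jog_arm([
  [0, 0, 0, -0.063],
  [0, 0, 0, -0.063],
  [-0.016, -0.002, 0, 0],
  [0, 0, 0.025, 0],
  [0, 0, 0.025, 0],
  [0, 0, 0.025, 0],
  [0, 0, 0.025, 0],
  [0, 0, 0.015, 0],
  [0, 0, 0.008, 0],
  [0, 0, 0, 0],
])

```text
time: 27.85
eef_pos: [641.3, -297.9, 11.7]
ee_rot: [0.12, -3.137, -0.003]
wrist_force: [0.1, -0.0, -0.3]
grip_width: 0.817
gripper_force: 0.0
```

Emit:
jog_arm([
  [0, 0, 0, 0],
  [0, 0, 0, 0],
  [0, 0, 0, 0],
])

```text
time: 28.1
eef_pos: [643.7, -299.8, 15.9]
ee_rot: [-0.119, 3.136, -0.003]
wrist_force: [-0.2, 0.2, 0.2]
grip_width: 0.815
gripper_force: 0.0
```

```bash
python3 -c "
from h import *
plan((642.5,-298,1.5),yaw_t=0.078)"
```

```text
t 28.1 at [ 643.7 -299.8   15.9] yaw -3.0655 tilt 0.0036 F [-0.2  0.2  0.2] w 74.86 gf 0.0 q6 -2.25
spin -0.002
  to [ 642.5 -298.     1.5] tool mm [ 1.1  1.9 14.4]
```

Emit:
jog_arm([
  [0, 0.001, 0.006, 0],
  [0, 0, 0.004, 0],
  [0, 0, 0.002, 0],
  [0, 0, 0, 0],
  [0, 0, 0, 0],
  [0, 0, 0, 0],
  [0, 0, 0, 0],
])

```text
time: 28.68
eef_pos: [642.5, -298.0, 1.8]
ee_rot: [-0.119, 3.139, -0.0]
wrist_force: [-0.5, 0.1, 0.7]
grip_width: 0.813
gripper_force: 0.0
```

Emit:
jog_arm([
  [0, 0, 0, 0],
  [0, 0, 0, 0],
  [0, 0, 0, 0],
  [0, 0, 0, 0],
  [0, 0, 0, 0],
  [0, 0, 0, 0],
], jaw=0.0485)

```text
time: 29.18
eef_pos: [642.4, -297.9, 1.7]
ee_rot: [0.119, -3.139, -0.0]
wrist_force: [-0.6, 0.6, 0.2]
grip_width: 0.531
gripper_force: 0.1
```

Emit:
jog_arm([
  [0, 0, 0, 0],
  [0, 0, 0, 0],
  [0, 0, 0, 0],
], jaw=0.048)

```text
time: 29.43
eef_pos: [642.4, -297.8, 1.7]
ee_rot: [0.119, -3.139, -0.0]
wrist_force: [-0.1, 0.7, 0.3]
grip_width: 0.524
gripper_force: 1.0
```

Emit:
jog_arm([
  [0, 0, 0, 0],
  [0, 0, 0, 0],
  [0, 0, 0, 0],
], jaw=0.0477)

```text
time: 29.68
eef_pos: [642.4, -297.9, 1.7]
ee_rot: [-0.119, 3.139, 0.0]
wrist_force: [0.0, 0.4, -0.2]
grip_width: 0.522
gripper_force: 11.4
```

Emit:
jog_arm([
  [0, 0, -0.005, 0],
  [0, 0, -0.015, 0],
  [0, 0, -0.02, 0],
  [0, 0, -0.02, 0],
  [0, 0, -0.02, 0],
  [0, 0, -0.02, 0],
  [0, 0, 0, 0],
  [0, 0, 0, 0.0635],
  [0, 0, 0, 0.0635],
])

```text
time: 30.43
eef_pos: [642.4, -298.1, 102.1]
ee_rot: [0.085, 3.14, -0.001]
wrist_force: [0.3, 0.0, -0.9]
grip_width: 0.519
gripper_force: 11.3
```

Emit:
jog_arm([
  [0.008, 0.025, 0, 0],
  [0.008, 0.025, 0, 0],
  [0.008, 0.025, 0, 0],
  [0.008, 0.025, 0, 0],
  [0.008, 0.025, 0, 0],
  [0.008, 0.025, 0, 0],
  [0.008, 0.025, 0, 0],
  [0.008, 0.025, 0, 0],
  [0.008, 0.025, 0, 0],
  [0.008, 0.025, 0, 0],
])

```text
time: 31.27
eef_pos: [574.4, -43.0, 101.3]
ee_rot: [-0.08, -3.14, -0.0]
wrist_force: [1.1, 0.5, -1.1]
grip_width: 0.515
gripper_force: 11.3
```

Emit:
jog_arm([
  [0.0105, 0.0285, 0, 0],
  [0, 0, 0, 0],
  [0, 0, 0.02, 0],
  [0, 0, 0.02, 0],
  [0, 0, 0, 0],
  [0, 0, 0, 0],
  [0, 0, 0, 0],
  [0, 0, 0, 0],
  [0, 0, 0, 0],
])

```text
time: 32.02
eef_pos: [567.2, -15.6, 63.0]
ee_rot: [0.08, 3.138, -0.001]
wrist_force: [0.5, 0.1, 0.4]
grip_width: 0.524
gripper_force: 11.3
```

```bash
python3 -c "
from h import *
plan((*PC,42),yaw_t=-0.05);look(62)"
```

```text
t 32.0 at [567.2 -15.6  63. ] yaw 3.0903 tilt 0.0023 F [0.5 0.1 0.4] w 48.13 gf 11.3 q6 -1.76
spin -0.0013
  to [565.6 -15.2  42. ] tool mm [ 1.6  0.3 21. ]
s 0.67 506 [565.1 -16.2] [566.3 -15.6] 3.077 [46.  69.7]
s 0.66 178 [607.  -23.6] [606.7 -23.3] 1.236 [28.2 49. ]
s 0.57 495 [531.8 264.2] [532.2 263.4] 2.729 [54.7 76.4]
s 0.55 532 [656.1 271.7] [656.3 271.5] 2.87 [50.1 70.9]
s 0.2 266 [369.4 130.3] [370.  128.8] 2.807 [41.5 60.9]
t 0.93 547 [528.3 265.1] [527.8 265.3] 2.785 [48.4 65.4]
t 0.72 521 [651.1 273.6] [650.9 273.4] 2.871 [48.4 63.4]
```

Emit:
jog_arm([
  [0.0012, 0.0003, 0.008, 0],
  [0, 0, 0.006, 0],
  [0, 0, 0.004, 0],
  [0, 0, 0.0016, 0],
  [0, 0, 0, 0],
  [0, 0, 0, 0],
  [0, 0, 0, 0],
  [0, 0, 0, 0],
])

```text
time: 32.88
eef_pos: [564.9, -14.8, 41.9]
ee_rot: [-0.08, -3.14, -0.0]
wrist_force: [0.1, 0.4, -1.0]
grip_width: 0.522
gripper_force: 11.4
```

```bash
python3 -c "
from h import *
plan((*PC,42),(*PC,140),(527,264.8,140),yaw_t=-0.375)"
```

```text
t 32.9 at [564.9 -14.8  41.9] yaw 3.0906 tilt 0.0002 F [ 0.1  0.4 -1. ] w 48.01 gf 11.4 q6 -1.76
spin 0.324
  to [565.6 -15.2  42. ] tool mm [-0.8 -0.2 -0.1]
  to [565.6 -15.2 140. ] tool mm [  0.   0. -98.]
  to [527.  264.8 140. ] tool mm [138.5 246.4  -0. ]
```

Emit:
jog_arm([
  [0, 0, 0, 0],
  [0, 0, 0, 0],
  [0, 0, 0, 0],
  [0, 0, 0, 0],
], jaw=0.058)

```text
time: 33.22
eef_pos: [565.1, -14.8, 42.2]
ee_rot: [0.08, 3.14, -0.0]
wrist_force: [-0.4, -0.8, -0.0]
grip_width: 0.632
gripper_force: 0.0
```

Emit:
jog_arm([
  [0, 0, -0.01, 0],
  [0, 0, -0.02, 0],
  [0, 0, -0.025, 0],
  [0, 0, -0.025, 0],
  [0, 0, -0.018, 0],
  [0, 0, 0, 0.108],
  [0, 0, 0, 0.108],
  [0, 0, 0, 0.108],
  [0.0125, 0.0224, 0, 0],
  [0.0125, 0.0224, 0, 0],
])

```text
time: 34.05
eef_pos: [558.5, 35.7, 141.2]
ee_rot: [0.59, 3.084, -0.0]
wrist_force: [-0.7, -0.6, -0.2]
grip_width: 0.631
gripper_force: 0.0
```

Emit:
jog_arm([
  [0.0125, 0.0224, 0, 0],
  [0.0125, 0.0224, 0, 0],
  [0.0125, 0.0224, 0, 0],
  [0.0125, 0.0224, 0, 0],
  [0.0125, 0.0224, 0, 0],
  [0.0125, 0.0224, 0, 0],
  [0.0125, 0.0224, 0, 0],
  [0.0125, 0.0224, 0, 0],
  [0.0127, 0.0224, 0, 0],
], jaw=0.075)

```text
time: 34.8
eef_pos: [527.0, 266.2, 141.1]
ee_rot: [0.585, 3.086, 0.001]
wrist_force: [0.8, -0.8, -0.2]
grip_width: 0.817
gripper_force: 0.0
```

Emit:
jog_arm([
  [0, 0, 0, 0],
  [0, 0, 0, 0],
  [0, 0, 0, 0],
  [0, 0, 0, 0],
])

```text
time: 35.13
eef_pos: [527.5, 263.9, 140.4]
ee_rot: [0.587, 3.086, -0.0]
wrist_force: [-0.8, 0.2, -0.2]
grip_width: 0.816
gripper_force: 0.0
```

```bash
python3 -c "
from h import *
look(50);plan((527,264.8,140),(527,264.8,1.5),yaw_t=-0.375)"
```

```text
s 0.64 542 [655.4 271.6] [656.  271.6] 2.846 [51.5 68.8]
s 0.61 558 [567.7 -16.4] [568.8 -16.7] 3.091 [49.2 69.2]
s 0.58 460 [532.9 262.4] [532.9 262.1] 2.756 [48.9 72.4]
s 0.48 32 [605.9 -19.9] [605.9 -20.4] 1.499 [ 4.4 39.6]
t 0.83 552 [564.5 -15.5] [565.6 -14.8] 3.066 [46.8 65.7]
t 0.76 530 [651.5 273.1] [651.9 273.3] 2.853 [48.3 65. ]
t 35.3 at [527.4 264.1 140.2] yaw 2.7653 tilt 0.0001 F [ 0.1  0.1 -0.4] w 75.01 gf 0.0 q6 -0.93
spin -0.0013
  to [527.  264.8 140. ] tool mm [0.6 0.5 0.2]
  to [527.  264.8   1.5] tool mm [  0.    0.  138.5]
```

Emit:
jog_arm([
  [0, 0, 0.025, 0],
  [0, 0, 0.025, 0],
  [0, 0, 0.025, 0],
  [0, 0, 0.025, 0],
  [0, 0, 0.02, 0],
  [0, 0, 0.01, 0],
  [0, 0, 0.006, 0],
  [0, 0, 0.0025, 0],
  [0, 0, 0, 0],
  [0, 0, 0, 0],
])

```text
time: 36.17
eef_pos: [528.3, 265.2, 2.9]
ee_rot: [0.585, 3.084, 0.002]
wrist_force: [0.1, -0.1, -0.6]
grip_width: 0.818
gripper_force: 0.0
```

Emit:
jog_arm([
  [0, 0, 0, 0],
  [0, 0, 0, 0],
  [0, 0, 0, 0],
  [0, 0, 0, 0],
])

```text
time: 36.5
eef_pos: [527.5, 265.0, 2.1]
ee_rot: [0.585, 3.086, 0.001]
wrist_force: [0.3, 0.1, 0.3]
grip_width: 0.813
gripper_force: 0.0
```

Emit:
jog_arm([
  [0, 0, 0, 0],
  [0, 0, 0, 0],
  [0, 0, 0, 0],
  [0, 0, 0, 0],
  [0, 0, 0, 0],
  [0, 0, 0, 0],
], jaw=0.0485)

```text
time: 37.0
eef_pos: [527.1, 265.0, 1.6]
ee_rot: [-0.586, -3.087, -0.0]
wrist_force: [-0.3, 0.7, -0.3]
grip_width: 0.531
gripper_force: 0.2
```

Emit:
jog_arm([
  [0, 0, 0, 0],
  [0, 0, 0, 0],
  [0, 0, 0, 0],
], jaw=0.048)

```text
time: 37.25
eef_pos: [527.1, 264.9, 1.6]
ee_rot: [-0.586, -3.087, -0.0]
wrist_force: [-0.7, 0.5, -0.0]
grip_width: 0.522
gripper_force: 0.2
```

Emit:
jog_arm([
  [0, 0, 0, 0],
  [0, 0, 0, 0],
  [0, 0, 0, 0],
], jaw=0.0477)

```text
time: 37.5
eef_pos: [527.1, 264.9, 1.6]
ee_rot: [0.586, 3.087, 0.0]
wrist_force: [-0.3, 0.3, -1.6]
grip_width: 0.517
gripper_force: 11.4
```

```bash
python3 -c "
from h import *
plan((527.4,264.1,102),(*PC,102),yaw_t=-0.05)"
```

```text
t 37.5 at [527.1 264.9   1.6] yaw 2.7666 tilt 0.0 F [-0.3  0.3 -1.6] w 47.51 gf 11.4 q6 -0.93
spin -0.325
  to [527.4 264.1 102. ] tool mm [  -0.3   -0.8 -100.4]
  to [565.6 -15.2 102. ] tool mm [ -52.1 -277.    -0. ]
```

Emit:
jog_arm([
  [0, 0, -0.005, 0],
  [0, 0, -0.015, 0],
  [0, 0, -0.02, 0],
  [0, 0, -0.02, 0],
  [0, 0, -0.02, 0],
  [0, 0, -0.02, 0],
  [0, 0, 0, -0.1083],
  [0, 0, 0, -0.1083],
  [0, 0, 0, -0.1084],
])

```text
time: 38.25
eef_pos: [527.3, 264.9, 102.4]
ee_rot: [0.07, 3.14, 0.0]
wrist_force: [0.1, -0.2, -0.5]
grip_width: 0.522
gripper_force: 11.4
```

Emit:
jog_arm([
  [-0.0047, -0.025, 0, 0],
  [-0.0047, -0.025, 0, 0],
  [-0.0047, -0.025, 0, 0],
  [-0.0047, -0.025, 0, 0],
  [-0.0047, -0.025, 0, 0],
  [-0.0047, -0.025, 0, 0],
  [-0.0047, -0.025, 0, 0],
  [-0.0047, -0.025, 0, 0],
  [-0.0047, -0.025, 0, 0],
  [-0.0047, -0.025, 0, 0],
])

```text
time: 39.08
eef_pos: [561.5, 11.6, 101.9]
ee_rot: [-0.079, -3.141, 0.0]
wrist_force: [-0.0, 0.3, -0.8]
grip_width: 0.522
gripper_force: 11.4
```

Emit:
jog_arm([
  [-0.0054, -0.0278, 0, 0],
  [0, 0, 0, 0],
  [0, 0, 0.02, 0],
  [0, 0, 0.01, 0],
  [0, 0, 0, 0],
  [0, 0, 0, 0],
  [0, 0, 0, 0],
  [0, 0, 0, 0],
  [0, 0, 0, 0],
  [0, 0, 0, 0],
])

```text
time: 39.92
eef_pos: [566.0, -15.0, 72.3]
ee_rot: [0.078, 3.14, -0.0]
wrist_force: [-0.1, 0.8, -0.8]
grip_width: 0.522
gripper_force: 11.4
```

```bash
python3 -c "
from h import *
plan((*PC,52),yaw_t=-0.05);a,b=look(80)
cv2.imwrite('pics/s7c.png',cv2.resize(a['img'][140:260,230:430],None,fx=4,fy=4))"
```

```text
t 39.9 at [566.  -15.   72.3] yaw 3.0919 tilt 0.0011 F [-0.1  0.8 -0.8] w 47.98 gf 11.4 q6 -1.76
spin 0.0003
  to [565.6 -15.2  52. ] tool mm [ 0.4 -0.2 20.3]
s 0.76 549 [567.4 -17. ] [569.1 -16. ] 3.092 [48.3 69.6]
s 0.72 453 [ 563.6 -137.3] [ 573.8 -138.9] 3.095 [55.7 99.4]
s 0.61 165 [610.8 -23. ] [611.  -23.2] 1.608 [20.6 47. ]
s 0.55 500 [654.3 272.8] [654.8 272.5] 2.882 [49.3 66.7]
t 0.74 535 [651.2 274.3] [651.  274.1] 2.871 [49.2 63.6]
```

View pics/s7c.png

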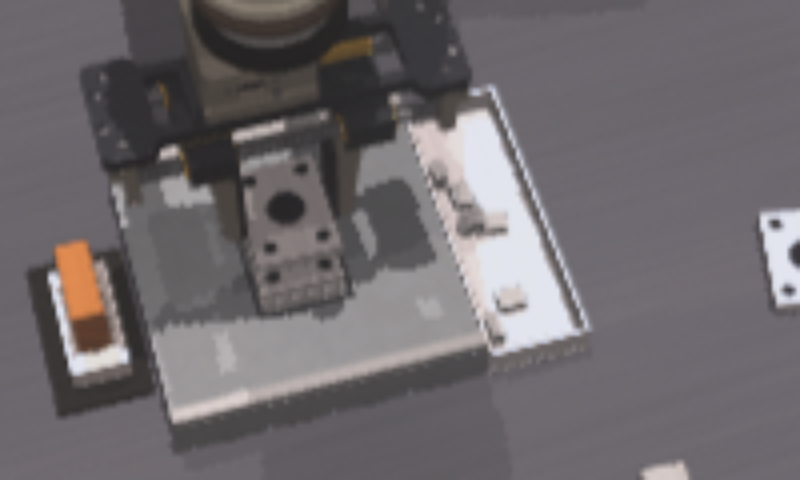

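The third blank is held squarely over the pile, with its bore at crop (285,207). The scraper and chips are in place.

Emit:
jog_arm([
  [0.0004, 0, 0.008, 0],
  [0, 0, 0.006, 0],
  [0, 0, 0.004, 0],
  [0, 0, 0.0016, 0],
  [0, 0, 0, 0],
  [0, 0, 0, 0],
  [0, 0, 0, 0],
  [0, 0, 0, 0],
])

```text
time: 40.78
eef_pos: [565.1, -15.1, 51.8]
ee_rot: [-0.078, -3.14, -0.0]
wrist_force: [-0.8, -0.5, -1.1]
grip_width: 0.522
gripper_force: 11.4
```

Emit:
jog_arm([
  [0, 0, 0, 0],
  [0, 0, 0, 0],
  [0, 0, 0, 0],
  [0, 0, 0, 0],
], jaw=0.058)

```text
time: 41.12
eef_pos: [565.3, -15.2, 52.1]
ee_rot: [0.079, 3.14, -0.0]
wrist_force: [-0.3, -0.2, 0.0]
grip_width: 0.632
gripper_force: 0.0
```

Emit:
jog_arm([
  [0, 0, -0.01, 0],
  [0, 0, -0.02, 0],
  [0, 0, -0.025, 0],
  [0, 0, -0.025, 0],
  [0, 0, -0.018, 0],
  [0, 0, 0, 0.0757],
  [0, 0, 0, 0.0757],
  [0, 0, 0, 0.0757],
  [-0.0003, 0.025, 0, 0],
  [-0.0003, 0.025, 0, 0],
])

```text
time: 41.95
eef_pos: [579.8, 32.5, 151.1]
ee_rot: [0.438, 3.11, -0.0]
wrist_force: [0.3, -0.4, 0.6]
grip_width: 0.632
gripper_force: 0.0
```

Emit:
jog_arm([
  [-0.0003, 0.025, 0, 0],
  [-0.0003, 0.025, 0, 0],
  [-0.0003, 0.025, 0, 0],
  [-0.0003, 0.025, 0, 0],
  [-0.0003, 0.025, 0, 0],
  [-0.0003, 0.025, 0, 0],
  [-0.0003, 0.025, 0, 0],
  [-0.0003, 0.025, 0, 0],
  [-0.0003, 0.025, 0, 0],
  [-0.0003, 0.026, 0, 0],
], jaw=0.075)

```text
time: 42.78
eef_pos: [651.3, 274.6, 151.0]
ee_rot: [0.434, 3.111, 0.0]
wrist_force: [1.0, 0.3, 0.3]
grip_width: 0.816
gripper_force: 0.0
```

Emit:
jog_arm([
  [0, 0, 0, 0],
  [0, 0, 0, 0],
  [0, 0, 0, 0],
  [0, 0, 0, 0],
  [0, 0, 0, 0],
])

```text
time: 43.2
eef_pos: [651.0, 272.2, 150.3]
ee_rot: [-0.436, -3.111, 0.0]
wrist_force: [-0.6, -0.0, 0.7]
grip_width: 0.817
gripper_force: 0.0
```

```bash
python3 -c "
from h import *
look(60);plan((651.3,273.7,140),(651.3,273.7,1.6),yaw_t=-0.277)"
```

```text
s 0.9 488 [567.4 -17.5] [568.6 -17.4] 3.068 [45.9 65.8]
s 0.71 523 [655.  272.4] [655.7 272. ] 2.842 [50.3 67.4]
s 0.56 37 [604.9 -21.2] [605.  -20.9] 1.521 [ 5.  39.4]
t 0.6 607 [565.6 -16.9] [565.4 -16.6] 3.084 [49.  66.1]
t 0.44 116 [626.3 280.8] [626.7 280.1] 1.136 [17.5 48.4]
t 43.4 at [651.  272.8 150.1] yaw 2.8637 tilt 0.0001 F [-0.  -0.3  0.1] w 75.08 gf 0.0 q6 -1.07
spin -0.0009
  to [651.3 273.7 140. ] tool mm [-0.   0.9 10.1]
  to [651.3 273.7   1.6] tool mm [  0.    0.  138.4]
```

Emit:
jog_arm([
  [0, 0.0005, 0.025, 0],
  [0, 0, 0.025, 0],
  [0, 0, 0.025, 0],
  [0, 0, 0.025, 0],
  [0, 0, 0.025, 0],
  [0, 0, 0.012, 0],
  [0, 0, 0.007, 0],
  [0, 0, 0.0044, 0],
  [0, 0, 0, 0],
  [0, 0, 0, 0],
])

```text
time: 44.23
eef_pos: [652.2, 274.1, 3.1]
ee_rot: [0.434, 3.109, 0.001]
wrist_force: [-0.5, 0.4, 0.9]
grip_width: 0.811
gripper_force: 0.0
```

Emit:
jog_arm([
  [0, 0, 0, 0],
  [0, 0, 0, 0],
  [0, 0, 0, 0],
  [0, 0, 0, 0],
])

```text
time: 44.57
eef_pos: [651.5, 274.0, 2.3]
ee_rot: [0.434, 3.111, 0.001]
wrist_force: [-0.5, 0.3, -0.6]
grip_width: 0.817
gripper_force: 0.0
```

Emit:
jog_arm([
  [0, 0, 0, 0],
  [0, 0, 0, 0],
  [0, 0, 0, 0],
  [0, 0, 0, 0],
  [0, 0, 0, 0],
  [0, 0, 0, 0],
], jaw=0.0485)

```text
time: 45.07
eef_pos: [651.1, 273.9, 1.6]
ee_rot: [-0.434, -3.111, -0.0]
wrist_force: [0.4, 0.8, -0.4]
grip_width: 0.526
gripper_force: 0.2
```

Emit:
jog_arm([
  [0, 0, 0, 0],
  [0, 0, 0, 0],
  [0, 0, 0, 0],
], jaw=0.048)

```text
time: 45.32
eef_pos: [651.1, 273.9, 1.6]
ee_rot: [-0.434, -3.111, -0.0]
wrist_force: [0.5, 0.5, 0.4]
grip_width: 0.521
gripper_force: 0.2
```

Emit:
jog_arm([
  [0, 0, 0, 0],
  [0, 0, 0, 0],
  [0, 0, 0, 0],
], jaw=0.0477)

```text
time: 45.57
eef_pos: [651.1, 273.9, 1.6]
ee_rot: [-0.434, -3.111, -0.0]
wrist_force: [0.6, 0.6, -1.3]
grip_width: 0.518
gripper_force: 11.4
```

```bash
python3 -c "
from h import *
s=env.read_state()['eef_pos'];plan((s[0],s[1],102),(565.4,-15.2,102),yaw_t=-0.05)"
```

```text
t 45.6 at [651.1 273.9   1.6] yaw 2.8645 tilt 0.0 F [ 0.6  0.6 -1.3] w 47.65 gf 11.4 q6 -1.07
spin -0.2271
  to [651.1 273.9 102. ] tool mm [   0.     0.  -100.4]
  to [565.4 -15.2 102. ] tool mm [  71.2 -293.    -0. ]
```

Emit:
jog_arm([
  [0, 0, -0.005, 0],
  [0, 0, -0.015, 0],
  [0, 0, -0.02, 0],
  [0, 0, -0.02, 0],
  [0, 0, -0.02, 0],
  [0, 0, -0.02, 0],
  [0, 0, 0, -0.0757],
  [0, 0, 0, -0.0757],
  [0, 0, 0, -0.0757],
])

```text
time: 46.32
eef_pos: [651.8, 274.0, 104.0]
ee_rot: [0.073, 3.138, 0.001]
wrist_force: [0.3, 0.7, -1.8]
grip_width: 0.52
gripper_force: 11.4
```

Emit:
jog_arm([
  [0.006, -0.0245, 0, 0],
  [0.006, -0.0245, 0, 0],
  [0.006, -0.0245, 0, 0],
  [0.006, -0.0245, 0, 0],
  [0.006, -0.0245, 0, 0],
  [0.006, -0.0245, 0, 0],
  [0.006, -0.0245, 0, 0],
  [0.006, -0.0245, 0, 0],
  [0.006, -0.0245, 0, 0],
  [0.006, -0.0245, 0, 0],
])

```text
time: 47.15
eef_pos: [578.9, 31.0, 103.2]
ee_rot: [0.078, 3.139, -0.001]
wrist_force: [-0.2, 0.4, -0.2]
grip_width: 0.518
gripper_force: 11.4
```

Emit:
jog_arm([
  [0.006, -0.0245, 0, 0],
  [0.0052, -0.0235, 0, 0],
  [0, 0, 0, 0],
  [0, 0, 0.02, 0],
  [0, 0, 0, 0],
  [0, 0, 0, 0],
  [0, 0, 0, 0],
  [0, 0, 0, 0],
  [0, 0, 0, 0],
  [0, 0, 0, 0],
])

```text
time: 47.98
eef_pos: [565.8, -15.0, 82.3]
ee_rot: [0.078, 3.14, -0.0]
wrist_force: [-0.0, 0.7, -1.9]
grip_width: 0.518
gripper_force: 11.4
```

```bash
python3 -c "
from h import *
plan((565.4,-15.2,62),yaw_t=-0.05);look(90)"
```

```text
t 48.0 at [565.8 -15.   82.3] yaw 3.092 tilt 0.001 F [-0.   0.7 -1.9] w 47.64 gf 11.4 q6 -1.76
spin 0.0004
  to [565.4 -15.2  62. ] tool mm [ 0.4 -0.2 20.3]
s 0.54 45 [622.4 -25.7] [622.4 -27.5] 1.521 [ 6.  42.2]
s 0.44 158 [611.8 -23.6] [611.7 -23.7] 1.524 [20.1 45.8]
```

Emit:
jog_arm([
  [0.0003, 0, 0.008, 0],
  [0, 0, 0.006, 0],
  [0, 0, 0.004, 0],
  [0, 0, 0.0016, 0],
  [0, 0, 0, 0],
  [0, 0, 0, 0],
  [0, 0, 0, 0],
  [0, 0, 0, 0],
])

```text
time: 48.85
eef_pos: [565.0, -15.2, 61.8]
ee_rot: [-0.079, -3.14, -0.0]
wrist_force: [-0.4, 0.0, -1.2]
grip_width: 0.522
gripper_force: 11.5
```

Emit:
jog_arm([
  [0, 0, 0, 0],
  [0, 0, 0, 0],
  [0, 0, 0, 0],
  [0, 0, 0, 0],
], jaw=0.058)

```text
time: 49.18
eef_pos: [565.2, -15.2, 62.1]
ee_rot: [0.079, 3.14, -0.0]
wrist_force: [-0.6, 0.9, -0.1]
grip_width: 0.633
gripper_force: 0.0
```

Emit:
jog_arm([
  [0, 0, -0.01, 0],
  [0, 0, -0.02, 0],
  [0, 0, -0.025, 0],
  [0, 0, -0.025, 0],
  [0, 0, -0.025, 0],
  [0, 0.03, 0, 0],
  [0, 0.03, 0, 0],
  [0, 0.03, 0, 0],
  [0, 0.03, 0, 0],
  [0, 0.03, 0, 0],
])

```text
time: 50.02
eef_pos: [572.7, 136.0, 168.1]
ee_rot: [0.079, 3.139, 0.0]
wrist_force: [-0.1, -0.2, 0.3]
grip_width: 0.632
gripper_force: 0.0
```

Emit:
jog_arm([
  [0, 0.03, 0, 0],
  [0, 0.03, 0, 0],
  [0, 0.03, 0, 0],
  [0, 0.03, 0, 0],
  [0, 0.03, 0, 0],
  [0, 0.03, 0, 0],
  [0, 0, 0, 0],
  [0, 0, 0, 0],
  [0, 0, 0, 0],
  [0, 0, 0, 0],
])

```text
time: 50.85
eef_pos: [581.8, 313.3, 167.4]
ee_rot: [0.08, 3.14, -0.0]
wrist_force: [0.0, 0.2, -0.1]
grip_width: 0.631
gripper_force: 0.0
```

```bash
python3 -c "
from h import *
plan();a,b=look(70)
for p in(a,b):
  for o in models.masks_of('scraper',p)[:1]: print(rect(p,o['pixels'],16))
A=cv2.resize(a['img'][140:260,230:430],None,fx=4,fy=4);B=cv2.resize(b['img'][150:245,270:420],None,fx=5,fy=5)
cv2.imwrite('pics/s8c.png',A);B=np.clip((B.astype(float)-150)*2.4,0,255).astype(np.uint8);cv2.imwrite('pics/t8c.png',B)"
```

```text
t 50.9 at [581.8 313.3 167.4] yaw 3.0905 tilt 0.0003 F [ 0.   0.2 -0.1] w 58.01 gf 0.0 q6 -1.21
s 0.66 571 [568.8 -17.5] [569.2 -17.2] 3.093 [49.3 69.3]
s 0.58 50 [617.5 -24. ] [617.4 -24.5] 1.49 [ 6. 45.]
t 0.72 380 [384.  123.9] [384.6 123.3] 2.679 [48.5 51.2]
(array([ 553.3, -134.7]), array([ 557.6, -135.6]), 3.055, array([34.8, 94.8]))
(array([ 561.1, -134.4]), array([ 560.1, -134.5]), 3.129, array([37.7, 71. ]))
```

View pics/s8c.png

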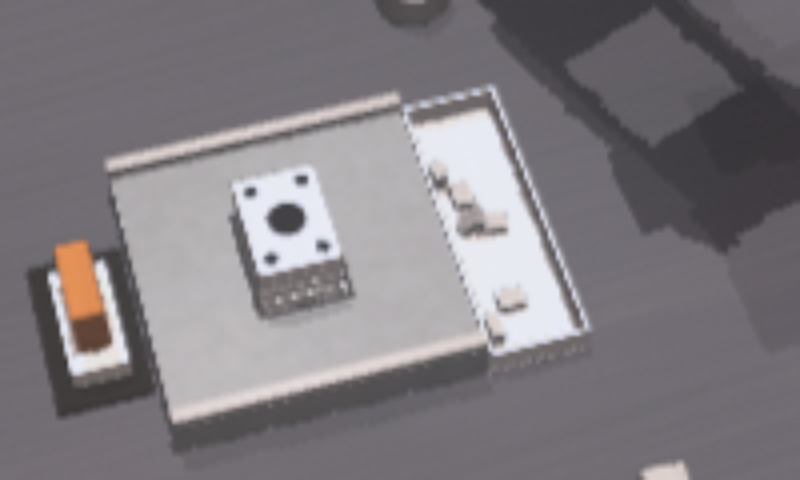

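View pics/t8c.png

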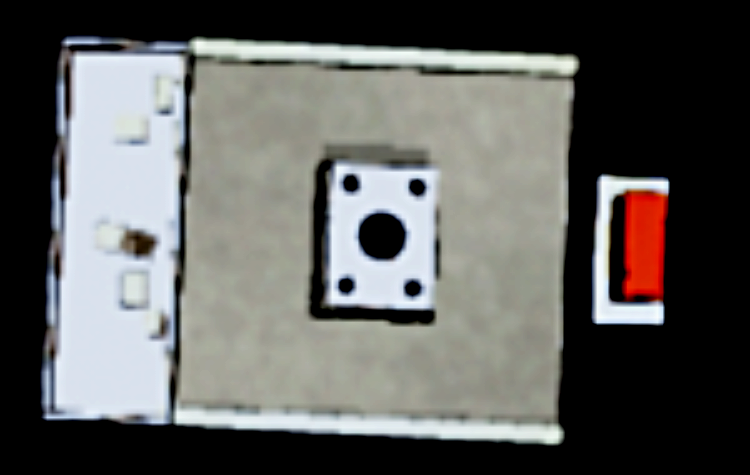

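The pile of four is square and flush inside the outline, with its bore at (380,237) in the top crop. All six chips are in the trough and the scraper stands on its pad, so I'm handing the job in.

```bash
python3 -c "
from bench import ticket
print(ticket.job_done())"
```

```text
the job is handed in; nothing more can be done
None
```

I handed the job in at about 51 s, but it returned no verdict: all six chips are in the trough, the scraper stands upright on its pad, and the four blanks (pinched at about 11–12 N) are stacked flush inside the outline and released.

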